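# Level a three-legged griddle with a pry bar and a levelling pad

## Task

The griddle leans because its front leg has lost its rubber foot: pry that leg up with the bar over the lever stand's fulcrum, and hook the bar under the keeper so that it holds the griddle up by itself. Slip the blue pad flat under the bare foot, its black seat centred there, then unhook the bar and let the griddle down so that it stands level on the pad. Take the bar out and lay it flat on the table, clear of the griddle; do not shove the griddle from its place or disturb the red bowl and the timer.

Things in the scene. Friction and masses are not known exactly. Their poses are not given: they have to be found in the camera images.
- fulcrum (a point): Top of the lever stand's fulcrum: round nose, radius 8 mm, 90 mm long along x, 42 mm above the table. Stand axes: y runs from fulcrum to keeper, x away from the robot. The front leg's arm crosses the y axis at right angles about 50 mm to the -y side. The bar goes over the nose along y, tip towards -y; with its tip 72 mm past the nose its grip is 113 mm on the other side.
- stand: Lever stand, fixed to the table: steel base plate 100 x 244 x 6 mm with fulcrum block and keeper hook. Origin on the table under the fulcrum's middle, axes as there. The plate spans x -43 to +57, y -12 to +232 mm from it. The handle end of the bar must be about 0.3 rad up for the tip to go under the leg's arm, and about 0.15 rad down to pass the keeper's tooth.
- keeper (a point): Middle of the underside of the keeper's lip, 33 mm above the table; axes as fulcrum, from which it is 200 mm along +y and 30 mm along +x. Its post is on the +x side; its mouth opens to -x, where a tooth 5 mm thick hangs 4 mm below the lip. Tooth to post 24 mm clear. A bar at x = 0 comes down beside the tooth with 6 mm to spare. Hooked, the bar slopes 0.10 rad down and keeps the bare foot some 11 mm up.
- plate (a point): Middle of the top of the griddle's black plate (230 mm across, 105 mm up). z is its normal, -x points along the front leg. At the start it leans 0.027 rad towards the front leg. Below is a drum 170 mm across, and three legs; the two rear ones have black rubber feet 6 mm thick, the front one none.
- lift_point (a point): Where the bar lifts: middle of the underside of the front leg's arm (20 mm wide, 16 mm thick, running radially), 42 mm inward from the leg's centre; 49 mm above the table at the start, 54 mm when level. Axes as plate. The foot rises 1.2 times as much as this point. Lifting takes 16 to 25 N here.
- bare_foot (a point): Centre of the underside of the bare front leg (steel rod 22 mm across), which stands on the table at the start. Axes as plate. It is 150 mm from the plate's centre, 35 mm outside the plate's edge; its -x side is free, for the pad to come in along +x.
- bar_grip (a point): Middle of the pry bar's red grip (90 mm long), near its centre of mass, 6 mm from either face. Steel bar 330 mm long, 16 mm wide, 12 mm thick, 0.35 kg, loose, lying flat. x points to the tip, 185 mm away; z up; the butt end is 145 mm away.
- bar_tip (a point): Middle of the pry bar's tip edge. The tip is 6 mm thick; the bar's top face runs straight to it, the underside tapers over the last 50 mm. Axes as bar_grip.
- pad_handle (a point): Middle of the blue levelling pad's handle, half-way up (11 mm): 14 mm wide, 22 mm high, 60 mm long. x points from the handle to the pad's plate (46 mm long, 40 mm wide, 6 mm thick), z up. Loose, 50 g.
- pad_seat (a point): Centre of the top of the pad's plate, marked by a black disc 29 mm across, 6 mm above its underside and 55 mm along +x from the middle of the handle. Axes as pad_handle. The bare foot shall stand here.
- bar: The whole pry bar; origin at the middle of its length on the underside, x to the tip. Left of it, beyond the free table (y above 0.42 m), stand a tub of tall whisks and a scale, fixed: come to it over the middle of the table, high up.
- griddle: The whole griddle, 4 to 6 kg, loose; origin on the table under its centre, -x towards the bare front leg.
- pad: The whole blue pad; origin under the seat's centre, x from handle to plate.
- batter_bowl: Bystander: red bowl 150 mm across, 60 mm high; origin under its centre.
- timer: Bystander: round kitchen timer, white with red dial, 68 mm across, 36 mm high; origin under its centre.

How it is judged:
By the outcome, as a careful person would: the job done as asked, in the order asked, and still so for the second after the job is handed in, with the robot touching nothing.
It also fails if it takes over 64 s, if anything falls off the work surface, if the arm or the gripper's body presses on something with over 40 N, if the wrist force passes 120 N, or if a joint passes its speed limit or range.

## Robot

A 6-joint arm with a two-finger parallel gripper is mounted at the origin on the work surface; the furniture and walls round the work are solid. World frame = base frame: x ahead of the robot, y to its left, z up, the work surface at z = 0. Lengths are in mm, angles in degrees, forces in N, time in s.
With the tool pointing down it reaches from about 300 to 850 mm from the base axis. Payload 4.2 kg.
Tool frame: the origin (TCP) lies at the very end of the fingers, on their centre line; the grasp point (between the pads) lies env.grip_point_offset behind it (env.grip_point_offset is the distance from the TCP to the grasp point, in mm); z points along the fingers, y is the direction in which the jaws open and shut (so a half turn about z gives the same grasp; the last joint's range is limited). The gripper opens to 91 mm and grips with 3 to 60 N. Pads are 32 mm wide; open, the fingers measure 118 mm over their backs; the gripper's body (76 mm by 178 mm) begins 60 mm behind the grasp point.
Start: joints at [-65.776, 18.312, 89.639, -0, 72.044, -1.146], TCP at [246.376, -519.559, 213.976] pointing down, gripper open.
Joint ranges: [-177.97, 177.97], [-48.28, 115.42], [12.27, 149.76], [-77.06, 257.06], [2.81, 150.46], [-146.56, 146.56]. Speed limits (degrees/s): [147.25, 147.25, 180, 180, 180, 180].

## Interface

Orientations are given as [roll, pitch, yaw] about the fixed x, y, z axes, in that order (R = Rz(yaw) Ry(pitch) Rx(roll)).
In Python, from workcell import env, grab_frame, camera_params gives the robot as it stands. The module is installed in compiled form; this text tells all that it offers.
- The arm moves only by the shell command python3 -m creep 'ROWS' [OPENING] [FORCE]. ROWS is a JSON object of lists of equal length, an entry for each row: "offset": the shift along the tool's x, y, z in m, a list of three; "rotation": the turn, a rotation vector about the tool's x, y, z in degrees, a list of three. A call has 1 to 5 rows; each row shifts and turns the commanded pose from where the row before left it, along the tool's axes as they then stand; what a row does not reach is not made up. A row lasts 1/8 s, in which the tool goes at most 62.5 mm and 10.7 degrees, less where a joint would pass 70% of its speed; a pose out of reach is approached as far as the arm can. A call is refused whole if a number of a shift passes 0.0625 or a number of a turn 10.7, either way. A call with a gripper value outside its range is refused whole. OPENING is the closure, from 0 (fully open) to 1 (shut), set as the call begins (- or left out, the last holds). The fingers move at their own pace and stop on an object; FORCE is the grip in N (left out, the last holds). Time passes only in rows, so rows that do not move let the fingers close. It gives the time, the measured TCP pose, the force and the opening at its end, in the units of the state.
- env.state(): the state, without advancing time (a new reading comes with each control period).
- grab_frame(name): name is "scene" or "side" or "wrist"; returns the picture (480x640x3 uint8, red, green, blue); there is no depth.
- camera_params(name): a dict with "mtx" (3x3 intrinsics, pixels), "R" (3x3) and "t" (3): a world point X has camera coordinates R X + t. Camera axes: x right, y down, z forward; pixel columns grow to the right and rows downward; lengths in mm; the calibration is good to about 2 mm. A picture is of the moment at which its call begins: read the wrist's pose just before it. camera_params takes no time and is no camera call; for the wrist camera it gives the pose at the moment of the call.
- env.job_done(): hands the job in, once; it reports no verdict.
The state is a dict: "time_s": time; "qpos": joint angles; "qvel": joint speeds; "effort": joint torques, N m; "ee_pos": TCP position; "ee_rot": TCP orientation; "force": force on the tool from outside, world axes, zero at the start; "torque": the same for the moment, N m; "gripper_width": finger opening in mm.
Only numpy, scipy, OpenCV 4.12 (cv2) and the standard library are available. Lean on these libraries where they do the work, as an engineer would, in place of code of your own. Each camera call takes 0.05 s, during which the arm holds its last target.

## Working session

There is one attempt and no reset: what is moved stays moved. The work goes in short steps, Python scripts to look and compute and a shell command to move; the robot and the scene stay as the last step left them, time stands still between calls to the robot, and variables do not carry over. Pictures are saved under pics/ and viewed, and the job is handed in when it is done.

```bash
ls; mkdir -p pics
python3 - <<'E'
from workcell import env, grab_frame, camera_params
import cv2
s=env.state(); print(s, env.grip_point_offset)
for n in ("scene","side","wrist"):
    p=camera_params(n); print(n,p)
    cv2.imwrite(f"pics/{n}0.png",grab_frame(n)[:,:,::-1])
print(env.state()['time_s'])
E
```

```text
pics
{'time_s': 0.0, 'qpos': array([-6.57776804e+01,  1.83516805e+01,  8.97076411e+01, -1.08828673e-04,
        7.20463054e+01, -1.14550930e+00]), 'qvel': array([ 0.07967439, -0.00148925,  0.07898439, -0.00357268,  0.02908281,
       -0.00097226]), 'effort': array([-1.14808404e-04, -4.12463379e+01, -2.31975567e+01,  7.25722150e-02,
        4.55878582e-02, -1.36813055e-04]), 'ee_pos': array([ 246.13180347, -519.06972674,  213.11155034]), 'ee_rot': array([-1.79894392e+02, -2.00820363e-03,  2.53678607e+01]), 'force': array([0.87368463, 0.47249551, 0.14415258]), 'torque': array([ 0.04797861,  0.00984588, -0.00984197]), 'gripper_width': 91.16574193354971} 18.8
scene {'mtx': array([[483.86212514,   0.        , 318.70583355],
       [  0.        , 483.86212514, 240.06197774],
       [  0.        ,   0.        ,   1.        ]]), 'R': array([[-4.85251083e-01, -8.74374496e-01, -7.91586866e-04],
       [-6.81717128e-01,  3.78898740e-01, -6.25857414e-01],
       [ 5.47533692e-01, -3.03158350e-01, -7.79937094e-01]]), 't': array([260.62934708, 431.80131365, 965.99003482])}
side {'mtx': array([[525.25228883,   0.        , 325.0595917 ],
       [  0.        , 525.25228883, 242.76574044],
       [  0.        ,   0.        ,   1.        ]]), 'R': array([[ 0.97720917, -0.21224414,  0.003829  ],
       [-0.08427457, -0.40444391, -0.91067169],
       [ 0.19483334,  0.88959404, -0.41311308]]), 't': array([-528.25668382,  133.64770577, 1149.30778947])}
wrist {'mtx': array([[361.64906851,   0.        , 318.39902525],
       [  0.        , 361.64906851, 237.05405179],
       [  0.        ,   0.        ,   1.        ]]), 'R': array([[ 0.42836285, -0.90360528, -0.00166024],
       [-0.86711298, -0.41157882,  0.28056721],
       [-0.25420533, -0.11874496, -0.95983295]]), 't': array([-573.92746661,  -30.90215722,  392.47753343])}
0.15
```

View pics/scene0.png

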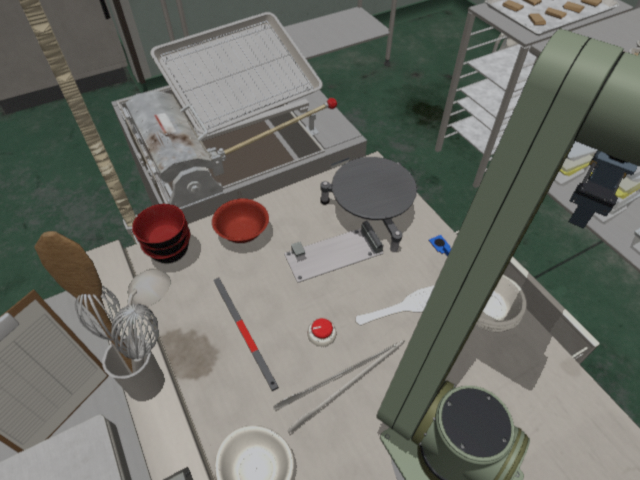

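View pics/side0.png

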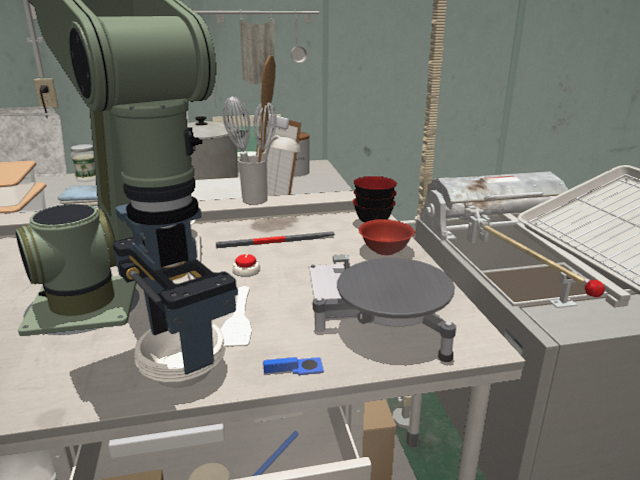

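View pics/wrist0.png

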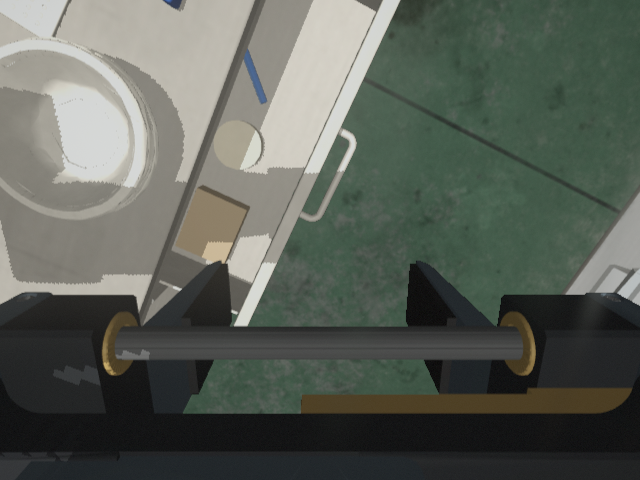

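The scene picture shows the bar at about (246,335), the stand plate at (335,255), the griddle at (373,190), the pad at (440,243), the timer at (321,330) and the bowl at (241,220). I'll enlarge these.

```bash
cat > h.py <<'E'
import numpy as np, cv2
from workcell import env, grab_frame, camera_params
def ray(p,u,v):
    d=np.linalg.inv(p['mtx'])@[u,v,1]; R=np.array(p['R']);t=np.array(p['t'])
    return -R.T@t, R.T@d
def atz(p,u,v,z):
    c,d=ray(p,u,v); return c+d*(z-c[2])/d[2]
def proj(p,X):
    X=np.atleast_2d(X); c=X@np.array(p['R']).T+p['t']; q=c@np.array(p['mtx']).T; return q[:,:2]/q[:,2:]
def tri(obs):
    # obs: list of (params,u,v)
    A=np.zeros((3,3));b=np.zeros(3)
    for p,u,v in obs:
        c,d=ray(p,u,v); d=d/np.linalg.norm(d); M=np.eye(3)-np.outer(d,d); A+=M;b+=M@c
    return np.linalg.solve(A,b)
def crop(img,x0,y0,w,h,s,name):
    c=cv2.resize(img[y0:y0+h,x0:x0+w],None,fx=s,fy=s,interpolation=cv2.INTER_CUBIC)
    for i in range(0,w,10):
        cv2.line(c,(i*s,0),(i*s,5 if (x0+i)%50 else 14),(0,255,255),1)
        if (x0+i)%50==0: cv2.putText(c,str(x0+i),(i*s+2,24),0,.4,(0,255,255),1)
    for i in range(0,h,10):
        cv2.line(c,(0,i*s),(5 if (y0+i)%50 else 14,i*s),(0,255,255),1)
        if (y0+i)%50==0: cv2.putText(c,str(y0+i),(16,i*s+4),0,.4,(0,255,255),1)
    cv2.imwrite(name,c)
E
python3 - <<'E'
from h import *
a=cv2.imread('pics/scene0.png'); b=cv2.imread('pics/side0.png')
crop(a,280,150,190,140,4,'pics/sc_g.png')
crop(a,200,270,140,130,4,'pics/sc_b.png')
crop(b,250,240,210,140,3,'pics/sd_g.png')
crop(b,200,215,200,70,4,'pics/sd_b.png')
E
```

```text
(no output)
```

View pics/sc_g.png

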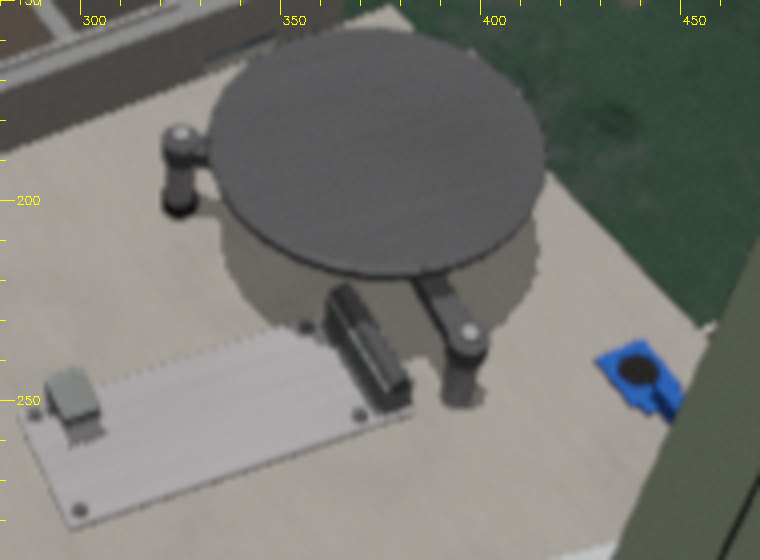

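View pics/sc_b.png

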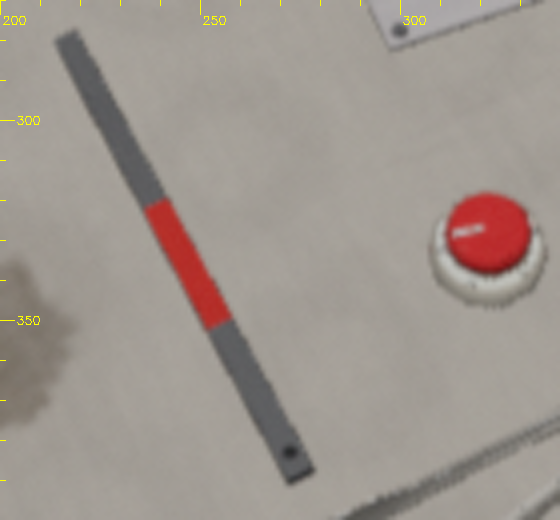

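View pics/sd_g.png

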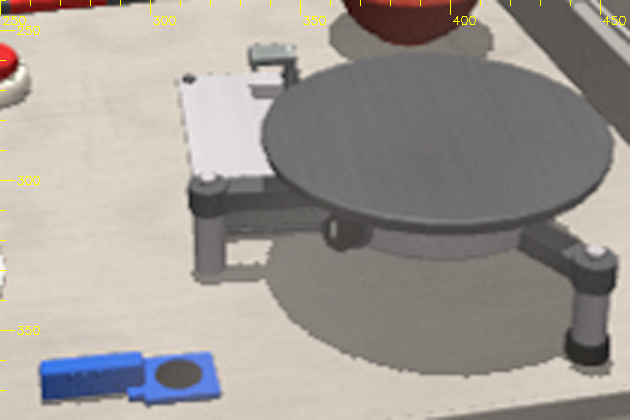

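View pics/sd_b.png

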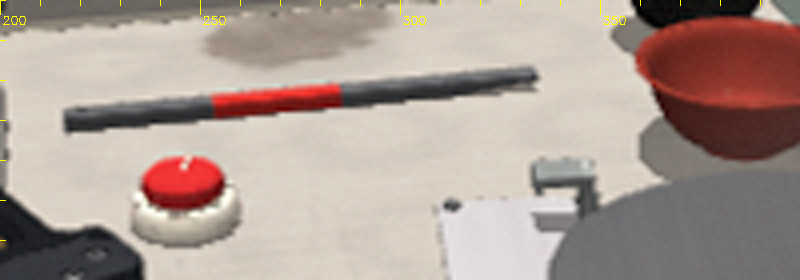

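The bar's butt, with its hole, is at scene (271,383) and its thin tip is at (216,279). The pad's seat disc is at scene (439,242) and side (310,365). The bare foot is at side (319.5,333). Next I compute positions.

Run:
```python
from h import *
from scipy.optimize import least_squares
np.set_printoptions(precision=1,suppress=True)
S=camera_params('scene');D=camera_params('side')
# bar
t=atz(S,216.5,279,12);b=atz(S,275.5,388.5,12);g1=atz(S,239.3,321,12);g2=atz(S,254.9,351,12)
print('bar tip',t,'butt',b,'len',np.linalg.norm(t-b),'grip',(g1+g2)/2,np.linalg.norm(g1-g2),'yaw',np.degrees(np.arctan2(*(t-b)[1::-1])))
print('side grip',(atz(D,253.0,(107/4+215),6)+atz(D,285.5,(96/4+215),6))/2, 'tip',atz(D,334,234,4))
# stand
obs=[(S,-43,-12,383,253),(S,-43,232,298,282.5),(S,57,232,284.5,253.7),(D,-43,232,310,265.5)]
def f(q):
    x,y,a=q;r=[]
    for p,X,Y,u,v in obs:
        w=[x+X*np.cos(a)-Y*np.sin(a),y+X*np.sin(a)+Y*np.cos(a),6]
        r+=list(proj(p,w)[0]-[u,v])
    return r
s=least_squares(f,[600,0,0]);print('stand',s.x,np.degrees(s.x[2]),np.array(s.fun))
print('plate lens',np.linalg.norm(atz(S,383,253,6)-atz(S,298,282.5,6)),np.linalg.norm(atz(S,284.5,253.7,6)-atz(S,298,282.5,6)))
print('seat tri',tri([(S,439.3,242.5),(D,310,364.7)]),atz(S,439.3,242.5,6),atz(D,310,364.7,6))
print('foot cap tri',tri([(S,397.5,233),(D,319.3,299.3)]))
print('foot bottom',tri([(S,394.8,250.5),(D,319.7,332.7)]),atz(S,394.8,250.5,0),atz(D,319.7,332.7,0))
# rear feet caps
print('right leg cap side', tri([(D,250+595/3,240+252/3),]) if 0 else '')
# plate ellipse: left/right/top/bot extremes scene
print('timer',atz(S,321.5,327.5,36),atz(D,246,261,36))
print('bowl',atz(S,241,216,60))
# pad handle side
print('pad handle left end top', atz(D,250+40/3,240+365/3,22),'right end',atz(D,250+143/3,240+353/3,22),atz(D,250+146/3,240+385/3,6))
```

```text
bar tip [617.4 249.9  12. ] butt [289.4 243.8  12. ] len 328.0831476450621 grip [434.9 246.7  12. ] 88.1532270858077 yaw 1.0639352035255119
side grip [436.1 242.4   6. ] tip [621.7 253.6   4. ]
stand [ 530.  -161.5   -0.1] -6.67274054405101 [ 0.8 -0.5 -0.5 -0.6 -0.5 -1.  -1.5 -0.7]
plate lens 240.6916432158738 98.64827884340474
seat tri [ 443.1 -318.5    4.6] [ 441.8 -317.5    6. ] [ 443.2 -319.9    6. ]
foot cap tri [ 484.8 -201.6   68.9]
foot bottom [ 485.  -204.8   -7.3] [ 480.9 -200.9    0. ] [ 482.8 -215.4    0. ]
right leg cap side 
timer [358.2  91.9  36. ] [360.2  65.9  36. ]
bowl [740.8 123.4  60. ]
pad handle left end top [ 360.2 -314.9   22. ] right end [ 421.6 -316.    22. ] [ 421.5 -325.9    6. ]
```

```bash
cat >> h.py <<'E'
from scipy.spatial.transform import Rotation as Ro, Slerp
import json
def cur():
    s=env.state(); return np.array(s['ee_pos']), Ro.from_euler('xyz',s['ee_rot'],degrees=True)
def plan(p1,r1,n,start=None,show=True):
    p0,r0=start if start else cur()
    R1=Ro.from_euler('xyz',r1,degrees=True) if not isinstance(r1,Ro) else r1
    sl=Slerp([0,1],Ro.concatenate([r0,R1])); offs=[];rots=[];pp,rr=p0,r0
    p1=np.array(p1,float)
    for i in range(1,n+1):
        p=p0+(p1-p0)*i/n; r=sl(i/n)
        offs.append([round(float(x),4) for x in rr.inv().apply(p-pp)/1000])
        rots.append([round(float(x),1) for x in (rr.inv()*r).as_rotvec(degrees=True)])
        pp,rr=p,r
    if show:
        for i in range(0,n,5):
            print('offset',offs[i:i+5],'rotation',rots[i:i+5])
    return offs,rots
E
python3 - <<'E'
from h import *
plan([530,-100,260],[180,0,90],9)
E
```

```text
offset [[0.0484, -0.0286, -0.0051], [0.0516, -0.0223, -0.0052], [0.054, -0.0157, -0.0052], [0.0556, -0.0088, -0.0052], [0.0562, -0.0018, -0.0052]] rotation [[-0.0, -0.0, -7.2], [-0.0, -0.0, -7.2], [-0.0, -0.0, -7.2], [-0.0, -0.0, -7.2], [-0.0, -0.0, -7.2]]
offset [[0.056, 0.0053, -0.0052], [0.0549, 0.0122, -0.0052], [0.0529, 0.019, -0.0052], [0.0502, 0.0255, -0.0052]] rotation [[-0.0, -0.0, -7.2], [-0.0, -0.0, -7.2], [-0.0, -0.0, -7.2], [-0.0, -0.0, -7.2]]
```

```bash
python3 -m creep '{"offset":[[0.048,-0.029,-0.005],[0.052,-0.022,-0.005],[0.054,-0.016,-0.005],[0.056,-0.009,-0.005],[0.056,-0.002,-0.005]],"rotation":[[0,0,-7.2],[0,0,-7.2],[0,0,-7.2],[0,0,-7.2],[0,0,-7.2]]}'
python3 -m creep '{"offset":[[0.056,0.005,-0.005],[0.055,0.012,-0.005],[0.053,0.019,-0.005],[0.050,0.025,-0.005],[0,0,0]],"rotation":[[0,0,-7.2],[0,0,-7.2],[0,0,-7.2],[0,0,-7.2],[0,0,0]]}'
python3 - <<'E'
from h import *
import pickle
s=env.state();p=camera_params('wrist'); im=grab_frame('wrist')[:,:,::-1]
cv2.imwrite('pics/w1.png',im); pickle.dump(p,open('w1.pkl','wb'))
im=grab_frame('scene')[:,:,::-1]; cv2.imwrite('pics/scene1.png',im)
print(s['ee_pos'],s['ee_rot'],env.state()['time_s'])
E
```

```text
time_s: 0.78
ee_pos: [404.0, -284.1, 239.0]
ee_rot: [180.0, -0.0, 61.6]
force: [0.4, -1.4, 0.2]
gripper_width: 90.9
time_s: 1.4
ee_pos: [529.8, -96.0, 258.7]
ee_rot: [180.0, -0.0, 90.5]
force: [-0.1, -0.0, -0.7]
gripper_width: 91.6
[529.81548664 -95.96684948 258.72285755] [ 1.79974996e+02 -3.89489515e-02  9.04733097e+01] 1.5
```

View pics/w1.png

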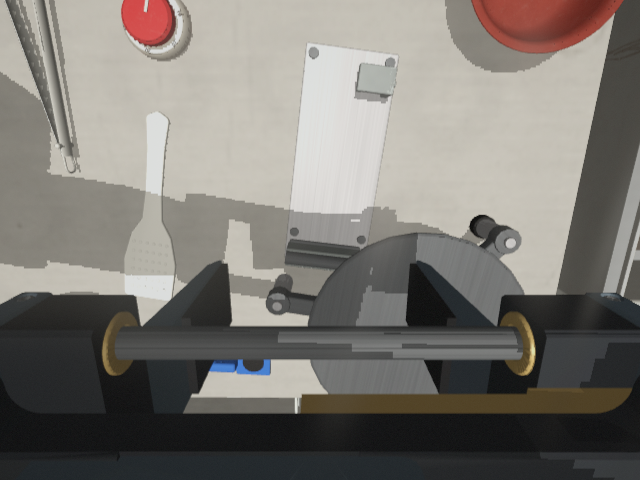

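View pics/scene1.png

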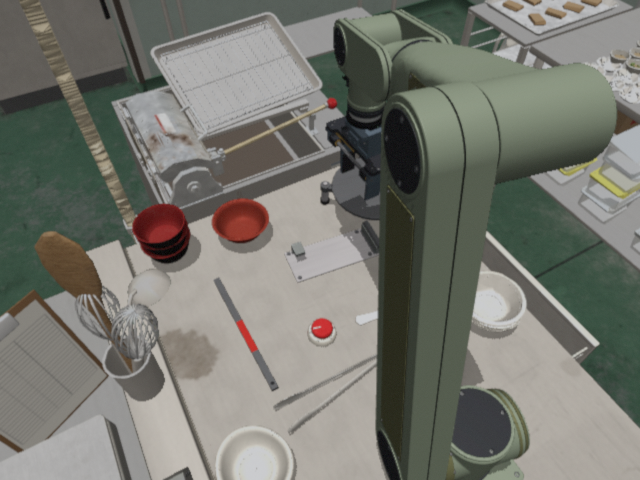

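The wrist view shows the stand plate's corners at about (305,43), (398,55) and (285,265), the keeper at (376,80), the fulcrum at (325,253), the front leg cap at (277,302) and the timer at (148,18).

Run:
```python
from h import *
a=cv2.imread('pics/w1.png')
crop(a,255,30,160,150,4,'pics/w1a.png')
crop(a,200,180,190,150,4,'pics/w1b.png')
```

```text
(no output)
```

View pics/w1a.png

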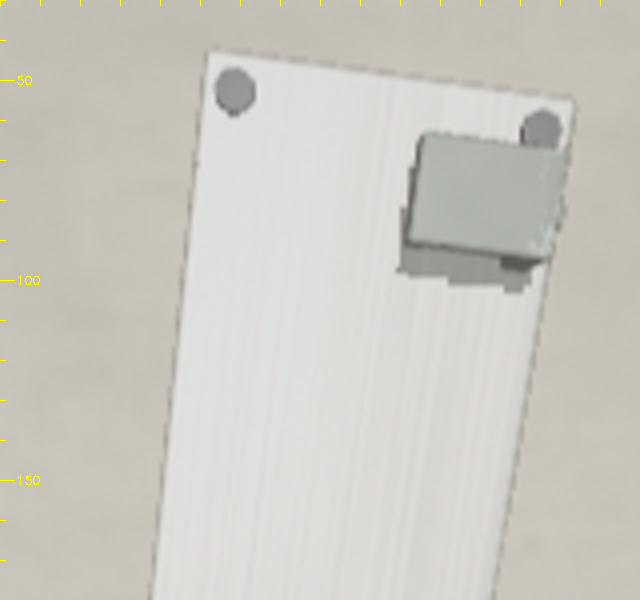

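View pics/w1b.png

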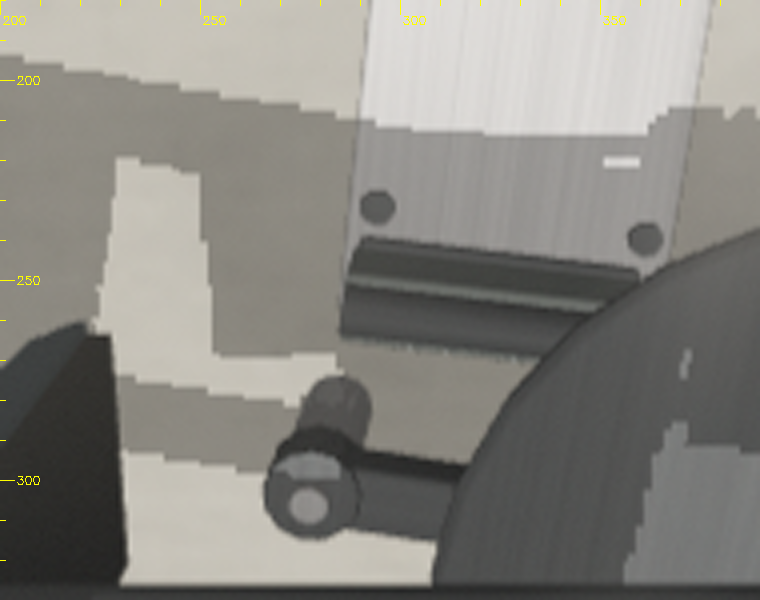

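Run:
```python
from h import *
import pickle
from scipy.optimize import least_squares
np.set_printoptions(precision=1,suppress=True)
S=camera_params('scene');D=camera_params('side');W=pickle.load(open('w1.pkl','rb'))
A=lambda u,v,z:atz(W,u,v,z)
c1=A(306.75,43,6);c2=A(398.75,55,6);l=A(292.5,180,6);r=A(378,180,6)
yaw=lambda d:np.degrees(np.arctan2(d[1],d[0]))
print(c1,c2,np.linalg.norm(c1-c2),'yaw',yaw(c2-c1),yaw(c1-l)-90,yaw(c2-r)-90)
obs=[(S,-43,-12,383,253,6),(S,-43,232,298,282.5,6),(S,57,232,284.5,253.7,6),(D,-43,232,310,265.5,6),(W,-43,232,306.75,43,6),(W,57,232,398.75,55,6),(W,-45,0,287.2,250,42)]
def mk(obs):
  def f(q):
    x,y,a=q;r=[]
    for p,X,Y,u,v,z in obs:
        w=[x+X*np.cos(a)-Y*np.sin(a),y+X*np.sin(a)+Y*np.cos(a),z]
        r+=list(proj(p,w)[0]-[u,v])
    return r
  return f
for o in (obs,obs[4:],obs[:4]):
    s=least_squares(mk(o),[600,0,0]);print('stand',s.x[:2],np.degrees(s.x[2]),np.array(s.fun))
print('nose line z42',A(287.5,249.5,42),A(350.5,256.75,42))
n=A(350.5,256.75,42)-A(287.5,249.5,42);print(yaw(n))
print('lip top z~?',[A(255+u/4,30+v/4,43) for u,v in((418,132),(568,150),(552,262),(408,243))])
print('foot bottom W',A(284,282,0))
print('cap tri',tri([(S,397.5,233),(D,319.3,299.3),(W,277,306.75)]),A(277,306.75,69))
print('arm edges z65', A(200+400/4,180+487/4,57),)
print('pad seat W', A(253,364,6))
print('timer W',A(148,12,36), 'S',atz(S,321.5,327.5,36))
print(camera_params('wrist')['t'],env.state()['ee_pos'])
```

```text
[517.   73.8   6. ] [614.9  63.    6. ] 98.54652836492546 yaw -6.235745918340394 -6.630613462629412 -6.409302973774103
stand [ 536.2 -159.2] -5.801009263179237 [-1.  -1.9 -1.7 -1.1 -2.1 -1.2 -0.6 -1.2 -0.1 -2.3  1.6 -2.9 -3.7  8.4]
stand [ 537.2 -158.8] -5.704722853612946 [ 0.5 -2.7  2.2 -3.5 -2.8  8.1]
stand [ 530.  -161.5] -6.67274054405101 [ 0.8 -0.5 -0.5 -0.6 -0.5 -1.  -1.5 -0.7]
nose line z42 [ 496.1 -144.    42. ] [ 567.5 -152.1   42. ]
-6.46829707928132
lip top z~? [array([569.6,  48.7,  43. ]), array([606.6,  45. ,  43. ]), array([604.3,  19.3,  43. ]), array([568.1,  23.5,  43. ])]
foot bottom W [ 487.3 -201.8    0. ]
cap tri [ 485.2 -201.7   68.7] [ 485.9 -201.6   69. ]
arm edges z65 [ 510.6 -201.3   57. ]
pad seat W [ 443.5 -320.2    6. ]
timer W [365.4  93.   36. ] S [358.2  91.9  36. ]
[-527.9 -140.5  407.2] [527.9 -98.7 258.4]
```

Run:
```python
from h import *
import pickle
from scipy.optimize import least_squares
np.set_printoptions(precision=1,suppress=True)
S=camera_params('scene');D=camera_params('side');W=pickle.load(open('w1.pkl','rb'))
obs=[(S,-43,-12,383,253,6),(S,-43,232,298,282.5,6),(S,57,232,284.5,253.7,6),(D,-43,232,310,265.5,6),(W,-43,232,306.75,43,6),(W,57,232,398.75,55,6),(W,-45,0,285.7,257.5,42)]
def mk(obs):
  def f(q):
    x,y,a=q;r=[]
    for p,X,Y,u,v,z in obs:
        w=[x+X*np.cos(a)-Y*np.sin(a),y+X*np.sin(a)+Y*np.cos(a),z]
        r+=list(proj(p,w)[0]-[u,v])
    return r
  return f
for o in (obs,obs[4:],obs[:4]):
    s=least_squares(mk(o),[600,0,0]);print('stand',s.x[:2],np.degrees(s.x[2]),np.array(s.fun))
s=least_squares(mk(obs),[600,0,0]).x;a=s[2]
T=lambda X,Y:(s[0]+X*np.cos(a)-Y*np.sin(a),s[1]+X*np.sin(a)+Y*np.cos(a))
inv=lambda x,y:((x-s[0])*np.cos(a)+(y-s[1])*np.sin(a),-(x-s[0])*np.sin(a)+(y-s[1])*np.cos(a))
print('grip113',T(0,113),'foot',inv(485,-202),'keeper',T(30,200))
# griddle plate fit in wrist: edge pts? rear right cap
print('rear cap',atz(W,511,242,69))
def ell(p,c,r,z):
    t=np.linspace(0,6.28,60); return proj(p,np.c_[c[0]+r*np.cos(t),c[1]+r*np.sin(t),np.full(60,z)])
# scene extremes of plate disc
e=ell(S,(634,-218),115,103);print(e.min(0),e.max(0))
```

```text
stand [ 536.4 -161.1] -5.600856940106121 [-0.4 -2.2 -0.9 -1.2 -1.5 -1.3 -0.7 -0.8 -0.7 -0.3  0.9 -1.2 -2.   2.6]
stand [ 537.4 -160.9] -5.47531646780759 [-0.3 -0.4  1.3 -1.5 -1.2  2.5]
stand [ 530.  -161.5] -6.67274054405101 [ 0.8 -0.5 -0.5 -0.6 -0.5 -1.  -1.5 -0.7]
grip113 (np.float64(547.4394332239573), np.float64(-48.620172944558675)) foot (np.float64(-47.17181229442166), np.float64(-45.74153298285223)) keeper (np.float64(585.7872187123671), np.float64(35.03655032461384))
rear cap [ 732. -125.   69.]
[329.3 156.4] [415.3 217.3]
```

Run:
```python
from h import *
plan([420,246,250],[180,0,181],10)
```

```text
offset [[0.0345, -0.0107, 0.0008], [0.0358, -0.0051, 0.0008], [0.0361, 0.0006, 0.0008], [0.0356, 0.0063, 0.0008], [0.0341, 0.0118, 0.0008]] rotation [[-0.0, -0.0, -9.1], [-0.0, -0.0, -9.1], [-0.0, -0.0, -9.1], [-0.0, -0.0, -9.1], [-0.0, -0.0, -9.1]]
offset [[0.0318, 0.0171, 0.0008], [0.0287, 0.0219, 0.0008], [0.0249, 0.0261, 0.0008], [0.0205, 0.0298, 0.0008], [0.0155, 0.0326, 0.0008]] rotation [[-0.0, -0.0, -9.1], [-0.0, -0.0, -9.1], [-0.0, -0.0, -9.1], [-0.0, -0.0, -9.1], [-0.0, -0.0, -9.1]]
```

```bash
python3 -m creep '{"offset":[[0.0345,-0.011,0],[0.036,-0.005,0],[0.036,0.001,0],[0.0355,0.006,0],[0.034,0.012,0]],"rotation":[[0,0,-9.1],[0,0,-9.1],[0,0,-9.1],[0,0,-9.1],[0,0,-9.1]]}' 0.5 50
python3 -m creep '{"offset":[[0.032,0.017,0.001],[0.029,0.022,0.001],[0.025,0.026,0.001],[0.0205,0.030,0.001],[0.0155,0.0325,0.001]],"rotation":[[0,0,-9.1],[0,0,-9.1],[0,0,-9.1],[0,0,-9.1],[0,0,-9.1]]}'
python3 -m creep '{"offset":[[0,0,0]],"rotation":[[0,0,0]]}'
python3 - <<'E'
from h import *
import pickle
s=env.state();p=camera_params('wrist'); im=grab_frame('wrist')[:,:,::-1]
cv2.imwrite('pics/w2.png',im); pickle.dump(p,open('w2.pkl','wb'))
print(s['ee_pos'],s['ee_rot'],env.state()['time_s'])
E
```

```text
time_s: 2.12
ee_pos: [473.4, 72.8, 258.8]
ee_rot: [-180.0, 0.0, 135.8]
force: [-0.4, 0.1, 1.0]
gripper_width: 46.1
time_s: 2.75
ee_pos: [419.3, 245.4, 253.8]
ee_rot: [-180.0, -0.0, -178.7]
force: [-0.3, -0.0, 0.6]
gripper_width: 45.1
time_s: 2.88
ee_pos: [419.2, 246.0, 253.6]
ee_rot: [-180.0, -0.0, -178.8]
force: [0.3, -0.9, -0.3]
gripper_width: 45.9
[419.15162175 246.01579191 253.62492169] [-1.79968229e+02 -3.44619742e-02 -1.78818452e+02] 2.925
```

View pics/w2.png

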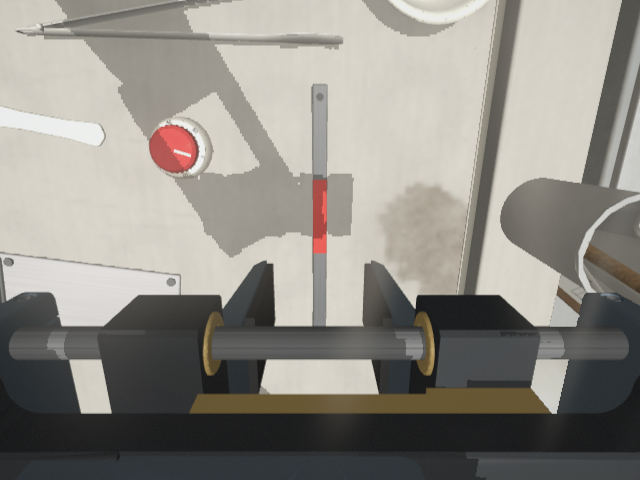

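The wrist view shows the bar almost vertical: butt at (319.5,85), red grip from (319.7,179) to (319.7,253).

Run:
```python
from h import *
import pickle
np.set_printoptions(precision=1,suppress=True)
W=pickle.load(open('w2.pkl','rb'))
b=atz(W,319.8,85,12);g1=atz(W,319.8,179.5,12);g2=atz(W,319.8,253,12)
print(b,g1,g2,(g1+g2)/2,np.linalg.norm(g1-g2),np.degrees(np.arctan2(*(g2-b)[1::-1])))
print('timer',atz(W,180,147,36))
plan([420,246.5,26],[180,0,-178.5],5)
```

```text
[293.1 245.4  12. ] [392.7 247.5  12. ] [480.9 249.4  12. ] [436.8 248.5  12. ] 88.15416988198767 1.2367741209428442
timer [358.9 100.7  36. ]
offset [[-0.0001, 0.0003, 0.0455], [-0.0001, 0.0003, 0.0455], [-0.0001, 0.0003, 0.0455], [-0.0001, 0.0003, 0.0455], [-0.0001, 0.0003, 0.0455]] rotation [[-0.0, -0.0, -0.1], [-0.0, -0.0, -0.1], [-0.0, -0.0, -0.1], [-0.0, -0.0, -0.1], [-0.0, -0.0, -0.1]]
```

```bash
python3 -m creep '{"offset":[[-0.001,0.001,0.055],[-0.001,0,0.06],[0,0,0.06],[0,0,0.05],[0,0,0.015]],"rotation":[[0,0,0],[0,0,0],[0,0,0],[0,0,0],[0,0,0]]}' 0.5 50
python3 -m creep '{"offset":[[0,0,0.008],[0,0,0]],"rotation":[[0,0,0],[0,0,0]]}'
```

```text
time_s: 3.55
ee_pos: [420.1, 243.9, 11.1]
ee_rot: [-179.8, -0.3, -179.1]
force: [0.4, 0.3, -0.6]
gripper_width: 45.6
time_s: 3.8
ee_pos: [422.2, 246.2, 6.1]
ee_rot: [-180.0, 0.0, -178.9]
force: [-0.5, -0.7, 0.4]
gripper_width: 45.8
```

```bash
python3 -m creep '{"offset":[[0.001,0.0005,0.0035],[0,0,0]],"rotation":[[0,0,0],[0,0,0]]}'
python3 -m creep '{"offset":[[0,0,0],[0,0,0],[0,0,0]],"rotation":[[0,0,0],[0,0,0],[0,0,0]]}' 1 55
```

```text
time_s: 4.05
ee_pos: [420.8, 247.6, 2.9]
ee_rot: [180.0, 0.1, -178.8]
force: [0.1, 0.3, -0.2]
gripper_width: 45.9
time_s: 4.42
ee_pos: [420.6, 247.6, 2.5]
ee_rot: [180.0, 0.0, -178.8]
force: [0.3, -0.7, -0.5]
gripper_width: 18.5
```

```bash
cat >> h.py <<'E'
SO=np.array([532.,-161.4,0]); SY=-6.45
GS=200.4; GU=2.5   # tip distance from TCP along bar; TCP above underside
def bar(x,th,s,c,dyaw=0.,piv=0.):
    """stand coords pose of tool; dyaw deg about vertical (positive: handle to +x), pivot at stand y=piv"""
    ya=np.array([0,np.cos(th),np.sin(th)]);n=np.array([0,-np.sin(th),np.cos(th)])
    p=np.array([0,0,34.])+(8+c+GU)*n+(GS-s)*ya
    M=np.c_[ya,[1,0,0],-n]
    q=Ro.from_euler('z',-dyaw,degrees=True)
    p=q.apply(p-[0,piv,0])+[x,piv,0]
    z=Ro.from_euler('z',SY,degrees=True)
    return SO+z.apply(p), z*q*Ro.from_matrix(M)
def instand(P):
    return Ro.from_euler('z',-SY,degrees=True).apply(np.array(P)-SO)
E
python3 - <<'E'
from h import *
np.set_printoptions(precision=1,suppress=True)
p0,r0=cur()
p1=p0+[0,0,165]
B=bar(0,0.33,5,6); print(B[0],B[1].as_euler('xyz',degrees=True))
H=bar(0,0.0,-10,0);h=H[0]+[0,0,120]; print(h)
plan(h,H[1],10,start=(p1,r0))
E
python3 -m creep '{"offset":[[0,0,-0.015],[0,0,-0.03],[0,0,-0.06],[0,0,-0.06]],"rotation":[[0,0,0],[0,0,0],[0,0,0],[0,0,0]]}'
```

```text
[552.2  17.  112.9] [180.  -18.9  83.5]
[555.6  47.7 164.5]
offset [[-0.0131, -0.0203, 0.0003], [-0.0163, -0.0178, 0.0003], [-0.0191, -0.0147, 0.0003], [-0.0213, -0.0113, 0.0003], [-0.0229, -0.0075, 0.0003]] rotation [[0.0, 0.0, 9.8], [0.0, 0.0, 9.8], [0.0, 0.0, 9.8], [0.0, 0.0, 9.8], [0.0, 0.0, 9.8]]
offset [[-0.0239, -0.0035, 0.0003], [-0.0241, 0.0006, 0.0003], [-0.0237, 0.0047, 0.0003], [-0.0225, 0.0086, 0.0003], [-0.0207, 0.0123, 0.0003]] rotation [[0.0, 0.0, 9.8], [0.0, 0.0, 9.8], [0.0, 0.0, 9.8], [0.0, 0.0, 9.8], [0.0, 0.0, 9.8]]
time_s: 4.92
ee_pos: [419.6, 247.1, 168.1]
ee_rot: [-179.9, -0.1, -178.8]
force: [1.9, 0.6, -3.4]
gripper_width: 15.4
```

```bash
python3 -m creep '{"offset":[[-0.013,-0.020,0],[-0.016,-0.018,0],[-0.019,-0.015,0],[-0.021,-0.011,0],[-0.023,-0.0075,0]],"rotation":[[0,0,9.8],[0,0,9.8],[0,0,9.8],[0,0,9.8],[0,0,9.8]]}'
python3 -m creep '{"offset":[[-0.024,-0.0035,0],[-0.024,0.0005,0],[-0.0235,0.0045,0],[-0.0225,0.0085,0],[-0.0205,0.012,0]],"rotation":[[0,0,9.8],[0,0,9.8],[0,0,9.8],[0,0,9.8],[0,0,9.8]]}'
python3 - <<'E'
from h import *
B=bar(0,0.33,5,6)
plan(B[0],B[1],3)
E
```

```text
time_s: 5.55
ee_pos: [486.7, 146.9, 166.5]
ee_rot: [-179.9, -0.1, 131.8]
force: [-0.0, 0.5, -3.8]
gripper_width: 15.1
time_s: 6.18
ee_pos: [553.1, 47.0, 166.4]
ee_rot: [-179.9, 0.0, 82.8]
force: [-0.4, 0.2, -3.4]
gripper_width: 15.5
offset [[-0.01, 0.001, 0.0178], [-0.0119, 0.0009, 0.0166], [-0.0136, 0.0009, 0.0152]] rotation [[-0.0, 6.3, -0.2], [-0.0, 6.3, -0.2], [-0.0, 6.3, -0.2]]
```

```bash
python3 -m creep '{"offset":[[-0.010,0.001,0.017],[-0.012,0.001,0.016],[-0.0135,0.001,0.015],[0,0,0]],"rotation":[[0,6.3,-0.2],[0,6.3,-0.2],[0,6.3,-0.2],[0,0,0]]}'
python3 - <<'E'
from h import *
import pickle
s=env.state();p=camera_params('wrist'); im=grab_frame('wrist')[:,:,::-1]
cv2.imwrite('pics/w3.png',im); pickle.dump(p,open('w3.pkl','wb'))
im=grab_frame('side')[:,:,::-1]; cv2.imwrite('pics/side3.png',im); crop(im,230,200,200,150,4,'pics/side3c.png')
im=grab_frame('scene')[:,:,::-1]; cv2.imwrite('pics/scene3.png',im); crop(im,260,150,200,150,4,'pics/scene3c.png')
print(s['ee_pos'],s['ee_rot'],env.state()['time_s'])
E
```

```text
time_s: 6.68
ee_pos: [551.8, 15.2, 113.6]
ee_rot: [-179.8, -18.8, 83.5]
force: [-0.2, -0.8, -3.0]
gripper_width: 15.2
[551.78582751  15.19933586 113.63897841] [-179.84556426  -18.80369536   83.49947099] 6.825
```

View pics/w3.png

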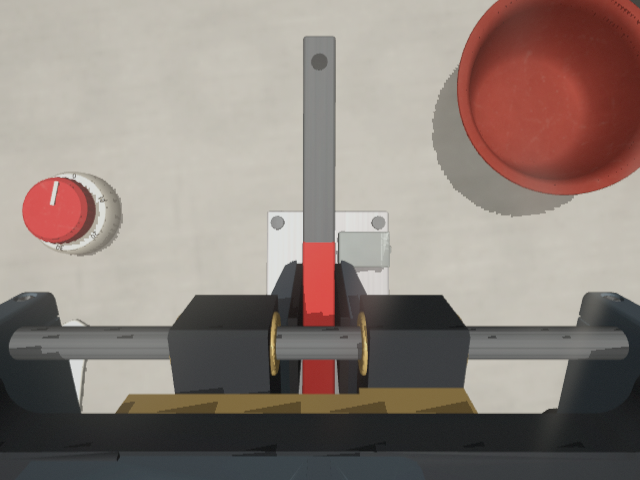

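View pics/side3c.png

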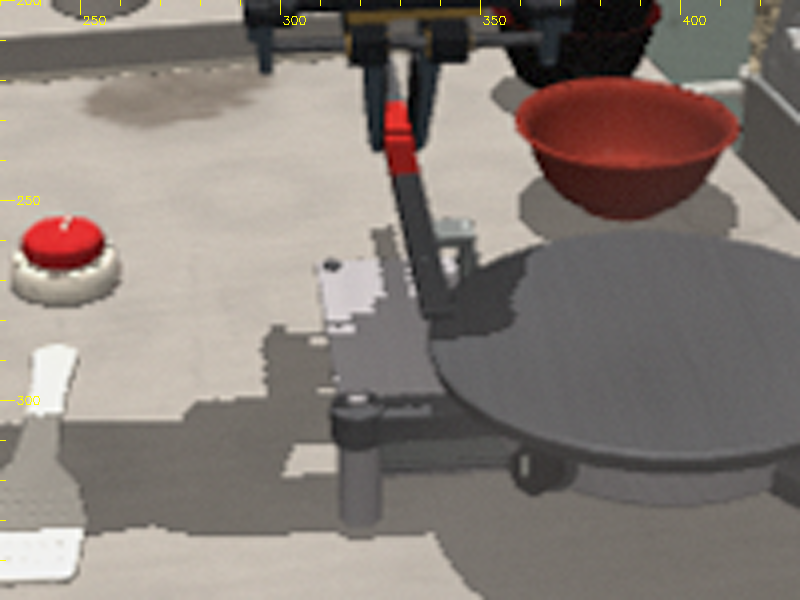

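View pics/scene3c.png

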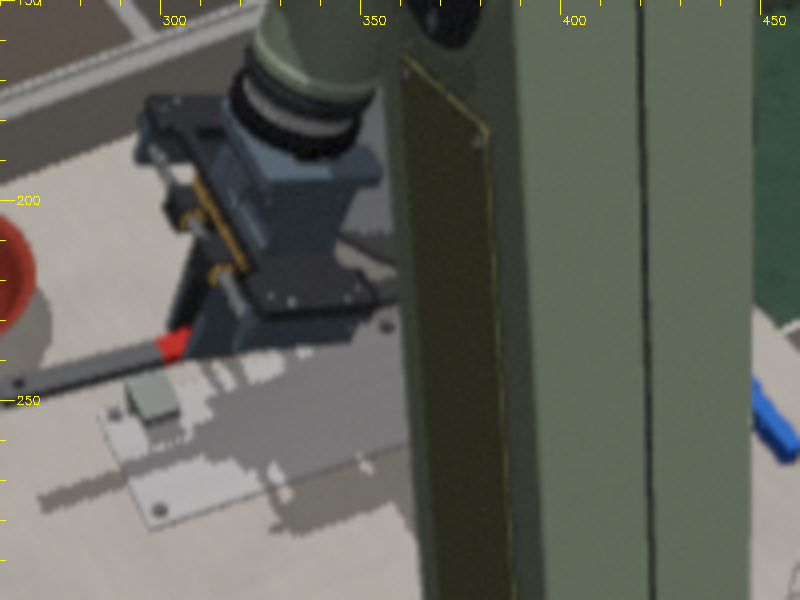

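The wrist view confirms the alignment: the plate's far edge (267..388, 211) is level in the image, so its x=0 line falls at u≈319 and the bar is at u≈319.

Run:
```python
from h import *
np.set_printoptions(precision=1,suppress=True)
C=bar(0,0.33,72,2.5); print(C[0])
plan(C[0],C[1],4)
```

```text
[545.2 -44.9  87.9]
offset [[-0.0173, -0.0002, 0.0015], [-0.0173, -0.0002, 0.0015], [-0.0173, -0.0002, 0.0015], [-0.0173, -0.0002, 0.0015]] rotation [[-0.0, 0.0, 0.1], [-0.0, 0.0, 0.1], [-0.0, 0.0, 0.1], [-0.0, 0.0, 0.1]]
```

```bash
python3 -m creep '{"offset":[[-0.017,0,0.0015],[-0.017,0,0.0015],[0,0,0]],"rotation":[[0,0,0],[0,0,0],[0,0,0]]}'
```

```text
time_s: 7.2
ee_pos: [549.9, -15.7, 101.5]
ee_rot: [179.8, -18.7, 83.8]
force: [-1.1, -2.1, 1.6]
gripper_width: 15.1
```

```bash
python3 -m creep '{"offset":[[0,0,-0.002],[0,0,0]],"rotation":[[0,0,0],[0,0,0]]}'
python3 - <<'E'
from h import *
im=grab_frame('side')[:,:,::-1]; cv2.imwrite('pics/side4.png',im); crop(im,290,180,110,150,5,'pics/side4c.png')
print(env.state()['force'],env.state()['ee_pos'])
E
```

```text
time_s: 7.45
ee_pos: [549.6, -14.2, 103.8]
ee_rot: [179.9, -18.9, 83.8]
force: [-0.9, -0.8, -1.2]
gripper_width: 15.3
[ 0.19820496 -1.47583612 -1.18867479] [549.60553349 -14.14458887 103.71560696]
```

View pics/side4c.png

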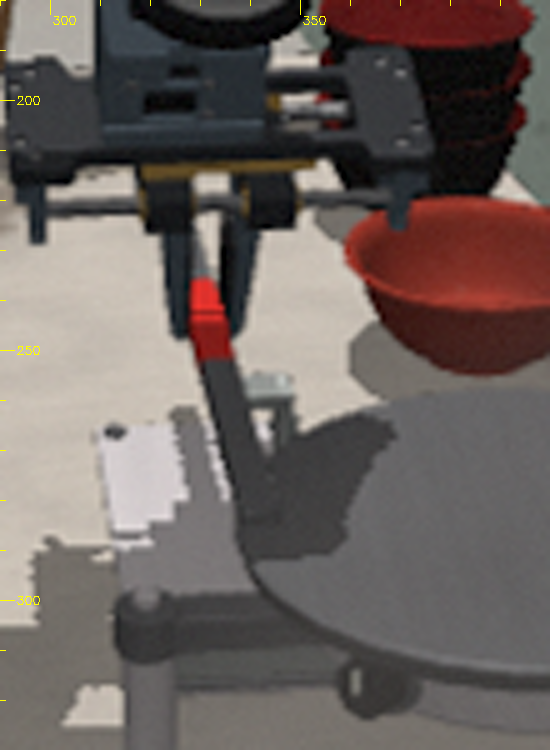

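```bash
cat >> h.py <<'E'
def status():
    s=env.state();p,r=cur()
    q=instand(p); M=(Ro.from_euler('z',-SY,degrees=True)*r).as_matrix()
    u=M[:,0];n=-M[:,2]; th=np.arcsin(u[2]); yawd=np.degrees(np.arctan2(u[0],u[1]))
    d=q-np.array([q[0],0,34.]); 
    c=d@n-8-GU; sx=GS-d@u
    tiptop=q-sx*0-u*GS+n*(12-GU)
    # x at y=0, -47, 200
    f=lambda y:q[0]+(y-q[1])*np.tan(np.radians(yawd))
    print('t %.2f q %s th %.3f yaw %.2f s %.1f c %.1f tiptop %s x0 %.1f x-47 %.1f x200 %.1f F %s w %.1f'%(s['time_s'],np.round(q,1),th,yawd,sx,c,np.round(tiptop,1),f(0),f(-47),f(200),np.round(Ro.from_euler('z',-SY,degrees=True).apply(s['force']),1),s['gripper_width']))
    return th,sx,c
E
python3 -c "
from h import *
status()"
```

```text
t 7.50 q [  1.  148.3 103.7] th 0.330 yaw -0.25 s 37.5 c 7.4 tiptop [  1.8 -44.4  47.8] x0 1.6 x-47 1.8 x200 0.7 F [ 0.4 -1.4 -1.2] w 15.3
```

Run:
```python
from h import *
p,r=cur(); M=r.as_matrix();u=M[:,0];n=-M[:,2];e=M[:,1]
D=camera_params('side')
im=cv2.imread('pics/side4.png')
big=cv2.resize(im[180:330,290:400],None,fx=5,fy=5,interpolation=cv2.INTER_CUBIC)
for d in [-GS,-150,-100,-60,-29.6,0]:
    for w in(-8,8):
        P=p+u*d+n*(12-GU)+e*w
        uv=proj(D,P)[0]; q=((uv-[290,180])*5).astype(int); cv2.circle(big,tuple(int(v) for v in q),3,(0,255,0),-1)
for X,Y in ((-45,0),(45,0)):
    P=SO+Ro.from_euler('z',SY,degrees=True).apply([X,Y,42]); q=((proj(D,P)[0]-[290,180])*5).astype(int); cv2.circle(big,tuple(int(v) for v in q),3,(255,0,0),-1)
cv2.imwrite('pics/ov4.png',big)
```

```text
(no output)
```

View pics/ov4.png

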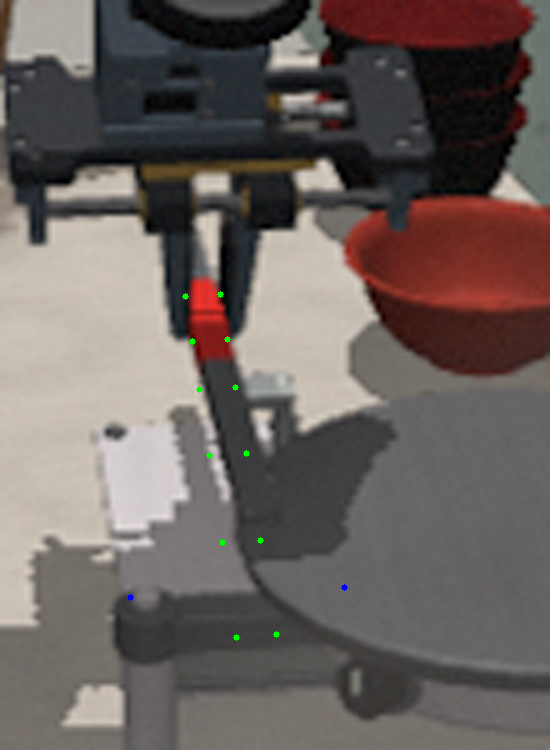

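```bash
python3 - <<'E'
from h import *
import pickle
W=pickle.load(open('w3.pkl','rb'))
p=np.array([551.78582751,15.19933586,113.63897841]); r=Ro.from_euler('xyz',[-179.84556426,-18.80369536,83.49947099],degrees=True)
M=r.as_matrix();u=M[:,0];n=-M[:,2]
for g in (0,):
  for d in (28,45,127,140): print(d,proj(W,p+u*d+n*(12-GU))[0])
D=camera_params('side')
print('side3 red end -60',proj(D,p-u*60+n*(12-GU))[0],'tip',proj(D,p-u*GS+n*(12-GU))[0], 'TCP',proj(D,p)[0])
E
python3 - <<'E'
from h import *
import pickle
p=camera_params('wrist');im=grab_frame('wrist')[:,:,::-1]
cv2.imwrite('pics/w4.png',im); pickle.dump(p,open('w4.pkl','wb'))
E
```

```text
28 [317.16122455 247.51902509]
45 [317.12189316 212.03246329]
127 [316.89503608   7.35175868]
140 [316.85213621 -31.35444515]
side3 red end -60 [331.39307613 247.93929613] tip [338.43905944 295.42477899] TCP [328.56415499 233.11032075]
```

View pics/w4.png

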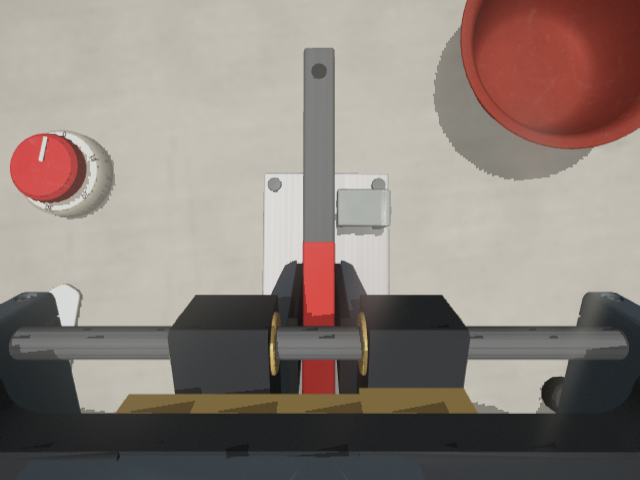

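Run:
```python
from h import *
import pickle
from scipy.optimize import least_squares
D=camera_params('side')
def run(W,p,r,vr,vb,vh=None):
    M=r.as_matrix();u=M[:,0];n=-M[:,2]
    def f(q):
        a,nn=q  # a: tip-up relative; 
        ub=u*np.cos(a)-n*np.sin(a); nb=n*np.cos(a)+u*np.sin(a)
        c=p+n*nn  # top face pt at d=0
        return [proj(W,c+ub*28.)[0][1]-vr, proj(W,c+ub*129.6)[0][1]-vb]
    s=least_squares(f,[0.1,9.5]);a,nn=s.x
    ub=u*np.cos(a)-n*np.sin(a)
    print('a',a,'n',nn,s.fun,'side red',proj(D,p+n*nn-ub*60.4)[0],'tip',proj(D,p+n*nn-ub*200.4)[0],'abs pitch',np.arcsin(ub[2]))
p=np.array([551.78582751,15.19933586,113.63897841]); r=Ro.from_euler('xyz',[-179.84556426,-18.80369536,83.49947099],degrees=True)
run(pickle.load(open('w3.pkl','rb')),p,r,242,37)
p,r=cur();run(pickle.load(open('w4.pkl','rb')),p,r,242,48)
```

```text
a 0.26234579475121567 n 4.827573106133347 [-1.39266376e-12  6.39488462e-13] side red [331.54804304 243.84592224] tip [339.384876   277.09222736] abs pitch 0.06584149458618456
a 0.34062632548775756 n 4.943842219153864 [ 1.67972303e-11 -3.25286464e-11] side red [333.66285545 251.62377114] tip [342.34556726 281.796438  ] abs pitch -0.010913197270300922
```

Run:
```python
from h import *
p,r=cur()
p1=p+[3,40,90]
plan(p1,r,3)
plan([425,235,170],[180,0,128.5],5,start=(p1,r))
```

```text
offset [[0.0224, -0.0004, -0.0241], [0.0224, -0.0004, -0.0241], [0.0224, -0.0004, -0.0241]] rotation [[0.0, -0.0, -0.0], [0.0, 0.0, 0.0], [0.0, 0.0, 0.0]]
offset [[0.0352, -0.0299, 0.017], [0.0404, -0.0236, 0.0153], [0.0444, -0.0167, 0.0132], [0.0471, -0.0093, 0.0107], [0.0486, -0.0016, 0.0078]] rotation [[1.5, -3.6, -8.9], [1.5, -3.6, -8.9], [1.5, -3.6, -8.9], [1.5, -3.6, -8.9], [1.5, -3.6, -8.9]]
```

The projected bar matches the picture only if it is about level. Its tip came down on the griddle plate, which overhangs the nose, and the bar swivelled in the grip. I'll lift off, regrip the bar flat on the table, and come in lower from farther back, under the plate.

```bash
python3 -m creep '{"offset":[[0.010,0,-0.0285],[0.022,0,-0.024],[0.022,0,-0.024]],"rotation":[[0,0,0],[0,0,0],[0,0,0]]}' 1 60
python3 -m creep '{"offset":[[0.035,-0.030,0.017],[0.040,-0.0235,0.015],[0.0445,-0.0165,0.013],[0.047,-0.009,0.011],[0.0485,-0.0015,0.008]],"rotation":[[1.5,-3.6,-8.9],[1.5,-3.6,-8.9],[1.5,-3.6,-8.9],[1.5,-3.6,-8.9],[1.5,-3.6,-8.9]]}'
python3 -m creep '{"offset":[[0,0,0]],"rotation":[[0,0,0]]}'
python3 - <<'E'
from h import *
im=grab_frame('side')[:,:,::-1]; cv2.imwrite('pics/side5.png',im)
print(*cur())
E
```

```text
time_s: 7.92
ee_pos: [551.6, 12.9, 193.8]
ee_rot: [-180.0, -19.0, 83.7]
force: [-0.4, -0.0, -3.0]
gripper_width: 15.2
time_s: 8.55
ee_pos: [423.4, 222.1, 169.1]
ee_rot: [-179.9, 0.1, 128.9]
force: [-0.2, -0.0, -3.0]
gripper_width: 15.4
time_s: 8.68
ee_pos: [421.4, 224.5, 168.7]
ee_rot: [-179.8, -0.1, 129.2]
force: [0.8, -0.3, -3.7]
gripper_width: 16.0
[422.90073785 222.5844484  168.9221717 ] Rotation.from_matrix(array([[-6.28725176e-01,  7.77625086e-01, -1.96950253e-03],
                            [ 7.77627514e-01,  6.28722063e-01, -2.00422743e-03],
                            [-3.20267832e-04, -2.79164759e-03, -9.99996052e-01]]))
```

View pics/side5.png

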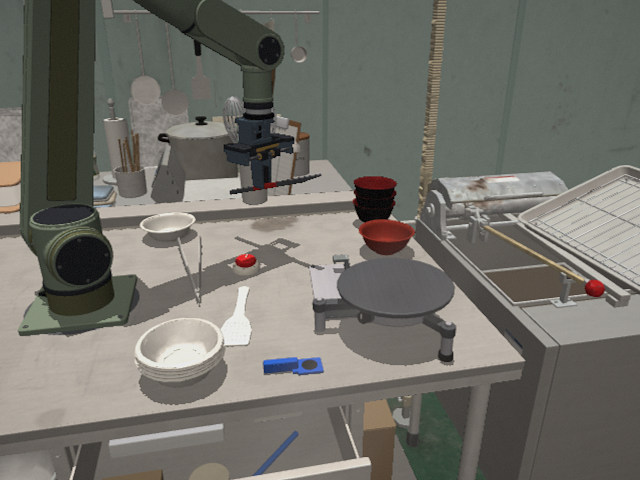

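```bash
python3 -m creep '{"offset":[[0.015,0,0.055],[0.015,0,0.045],[0,0,0]],"rotation":[[0,0,0],[0,0,0],[0,0,0]]}' 1 60
python3 -m creep '{"offset":[[0,0,0.015],[0,0,0.015],[0,0,0.015],[0,0,0.006],[0,0,0]],"rotation":[[0,0,0],[0,0,0],[0,0,0],[0,0,0],[0,0,0]]}' 1 6
python3 - <<'E'
from h import *
im=grab_frame('side')[:,:,::-1]; crop(im,200,190,150,90,5,'pics/side6.png')
E
```

```text
time_s: 9.1
ee_pos: [403.8, 241.4, 66.7]
ee_rot: [-179.4, 0.0, 128.6]
force: [0.8, -0.2, -2.7]
gripper_width: 15.1
time_s: 9.72
ee_pos: [407.9, 243.4, 19.5]
ee_rot: [179.9, 0.1, 128.6]
force: [0.1, -0.7, -2.7]
gripper_width: 16.0
```

View pics/side6.png

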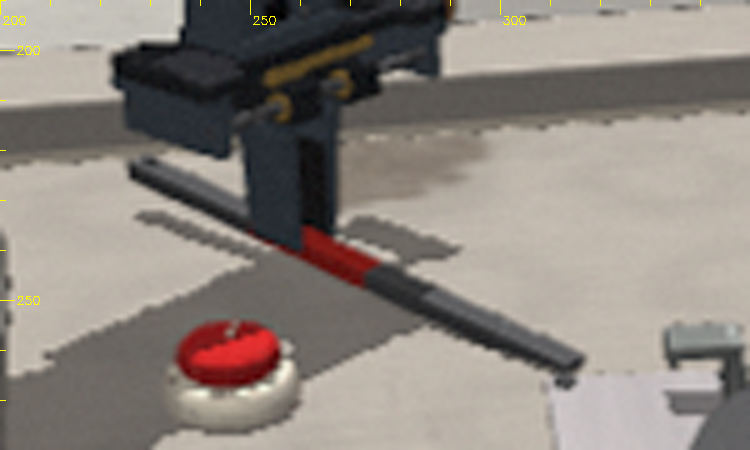

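```bash
python3 -m creep '{"offset":[[0,0,0.006],[0,0,0.005],[0,0,0]],"rotation":[[0,0,0],[0,0,0],[0,0,0]]}' 1 4
python3 -m creep '{"offset":[[0,0,0],[0,0,0.005],[0,0,0]],"rotation":[[0,0,0],[0,0,0],[0,0,0]]}' 0.55 4
```

```text
time_s: 10.15
ee_pos: [406.5, 243.6, 7.3]
ee_rot: [-179.9, 0.1, 128.7]
force: [-0.3, 0.0, -2.7]
gripper_width: 15.7
time_s: 10.52
ee_pos: [406.2, 243.4, 2.2]
ee_rot: [-179.9, 0.1, 128.7]
force: [-0.4, -0.0, -0.5]
gripper_width: 40.0
```

Run:
```python
from h import *
import pickle
p=camera_params('wrist');im=grab_frame('wrist')[:,:,::-1]
cv2.imwrite('pics/w7.png',im); pickle.dump(p,open('w7.pkl','wb'))
im=grab_frame('side')[:,:,::-1]; crop(im,200,190,150,90,5,'pics/side7.png')
pp,r=cur();M=r.as_matrix();u=M[:,0]
for d in (28,129.6): print(d,proj(p,np.r_[(pp+u*d)[:2],12])[0])
```

```text
28 [316.99525088 246.23783426]
129.6 [316.68697659  -2.41286861]
```

View pics/w7.png

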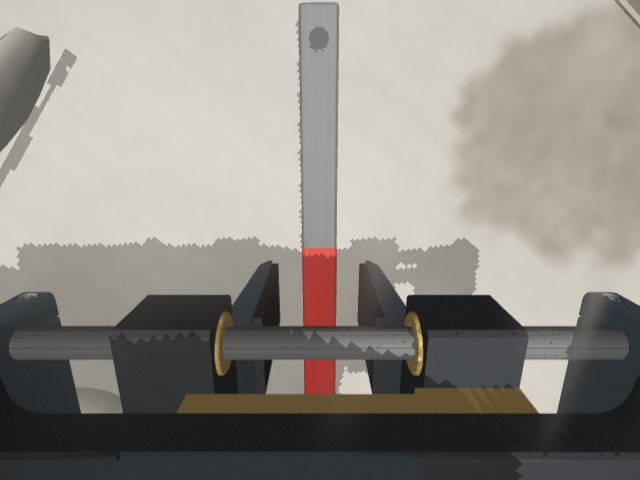

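View pics/side7.png

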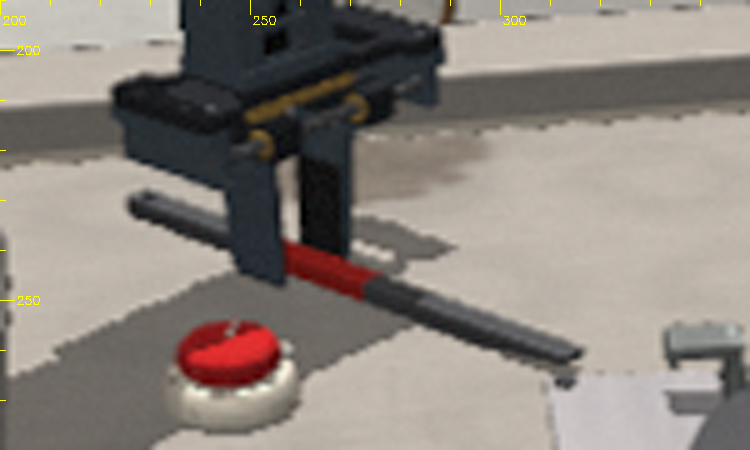

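```bash
sed -i 's/^GS=200.4; GU=2.5/GS=202.5; GU=1.8/' h.py; python3 -m creep '{"offset":[[0,0.001,0.0005],[0,0,0],[0,0,0]],"rotation":[[0,0,0],[0,0,0],[0,0,0]]}' 1 60
python3 -m creep '{"offset":[[0,0,0],[0,0,-0.03],[0.01,0,-0.06],[0.01,0,-0.06],[0,0,0]],"rotation":[[0,0,0],[0,0,0],[0,0,0],[0,0,0],[0,0,0]]}'
python3 - <<'E'
from h import *
B=bar(0,0.33,-45,6); h=B[0]+[0,0,70]; print(B[0])
plan(h,B[1],6)
plan(B[0],B[1],2,start=(h,B[1]))
E
```

```text
time_s: 11.0
ee_pos: [407.1, 244.1, 2.0]
ee_rot: [-179.9, 0.1, 128.7]
force: [-0.6, -0.1, 1.2]
gripper_width: 15.5
time_s: 11.62
ee_pos: [396.9, 262.1, 156.0]
ee_rot: [179.5, 0.2, 128.7]
force: [1.0, 0.1, -4.4]
gripper_width: 15.6
[557.72784633  66.175929   129.14811856]
offset [[-0.0423, 0.0006, -0.0071], [-0.0414, 0.0062, -0.0092], [-0.0397, 0.0117, -0.0111], [-0.0372, 0.017, -0.0128], [-0.034, 0.0219, -0.0143]] rotation [[-1.1, 3.0, 7.5], [-1.1, 3.0, 7.5], [-1.1, 3.0, 7.5], [-1.1, 3.0, 7.5], [-1.1, 3.0, 7.5]]
offset [[-0.03, 0.0264, -0.0155]] rotation [[-1.1, 3.0, 7.5]]
offset [[-0.0113, -0.0, 0.0331], [-0.0113, -0.0, 0.0331]] rotation [[0.0, 0.0, 0.0], [0.0, 0.0, 0.0]]
```

```bash
python3 -m creep '{"offset":[[-0.0425,0.0005,-0.007],[-0.0415,0.006,-0.009],[-0.0395,0.0115,-0.011],[-0.037,0.017,-0.013],[-0.034,0.022,-0.0145]],"rotation":[[-1.1,3,7.5],[-1.1,3,7.5],[-1.1,3,7.5],[-1.1,3,7.5],[-1.1,3,7.5]]}'
python3 -m creep '{"offset":[[-0.030,0.0265,-0.0155],[0,0,0]],"rotation":[[-1.1,3,7.5],[0,0,0]]}'
python3 - <<'E'
from h import *
status()
B=bar(0,0.33,-45,6); plan(B[0],B[1],2)
import pickle
p=camera_params('wrist');im=grab_frame('wrist')[:,:,::-1]
cv2.imwrite('pics/w8.png',im); pickle.dump(p,open('w8.pkl','wb'))
pp,r=cur();M=r.as_matrix();u=M[:,0];n=-M[:,2]
for d in (27.4,127.4): print(d,proj(p,pp+u*d+n*(12-GU))[0])
E
```

```text
time_s: 12.25
ee_pos: [528.2, 95.0, 185.2]
ee_rot: [179.9, -15.6, 90.7]
force: [0.9, -0.7, -3.3]
gripper_width: 15.3
time_s: 12.5
ee_pos: [556.4, 60.5, 191.9]
ee_rot: [-179.0, -18.5, 82.8]
force: [-0.2, 0.7, -2.8]
gripper_width: 15.4
t 12.50 q [ -0.7 223.3 191.9] th 0.322 yaw 0.77 s -59.2 c 69.2 tiptop [ -3.1  28.  137.5] x0 -3.7 x-47 -4.3 x200 -1.0 F [-0.3  0.7 -2.8] w 15.4
offset [[-0.0072, 0.0008, 0.0307], [-0.0073, 0.0006, 0.0306]] rotation [[-0.4, 0.2, -0.4], [-0.4, 0.2, -0.4]]
27.4 [313.49857755 245.81775913]
127.4 [311.95167771   1.61350148]
```

View pics/w8.png

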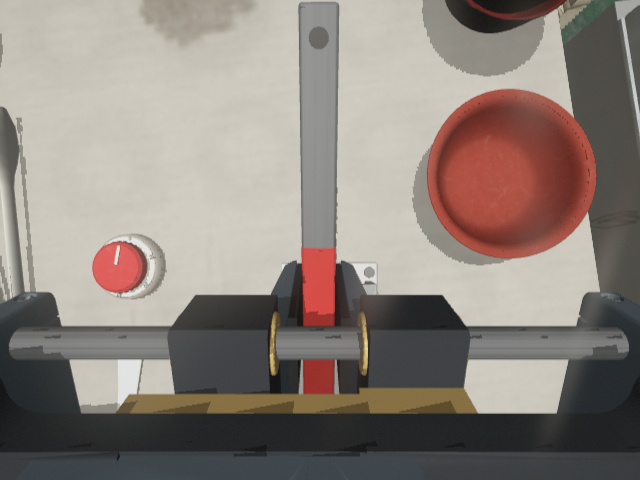

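```bash
python3 -m creep '{"offset":[[-0.004,0.001,0.031],[-0.0075,0.0005,0.0305],[0,0,0]],"rotation":[[-0.4,0.2,-0.4],[-0.4,0.2,-0.4],[0,0,0]]}'
python3 - <<'E'
from h import *
status()
C=bar(0,0.33,72,2.5);plan(C[0],C[1],6)
im=grab_frame('side')[:,:,::-1]; crop(im,290,180,110,150,5,'pics/side9.png')
E
```

```text
time_s: 12.92
ee_pos: [553.8, 74.0, 129.2]
ee_rot: [-179.7, -18.9, 83.9]
force: [-0.1, 0.6, -3.3]
gripper_width: 15.4
t 12.93 q [ -4.8 236.3 129.2] th 0.330 yaw -0.40 s -51.9 c 3.7 tiptop [-3.4 41.4 73.2] x0 -3.1 x-47 -2.8 x200 -4.5 F [-0.2  0.6 -3.3] w 15.4
offset [[-0.0207, 0.0007, 0.0002], [-0.0207, 0.0007, 0.0002], [-0.0207, 0.0007, 0.0002], [-0.0207, 0.0007, 0.0002], [-0.0207, 0.0008, 0.0002]] rotation [[-0.1, -0.0, 0.1], [-0.1, -0.0, 0.1], [-0.1, -0.0, 0.1], [-0.1, -0.0, 0.1], [-0.1, -0.0, 0.1]]
offset [[-0.0207, 0.0008, 0.0002]] rotation [[-0.1, -0.0, 0.1]]
```

View pics/side9.png

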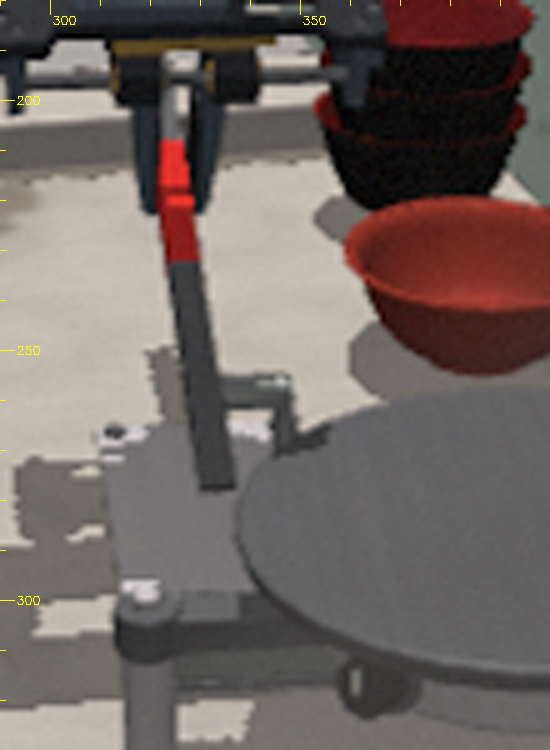

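The tip at side (333,277) is now in front of the plate's edge and below its level, so I slide it in along the bar.

```bash
python3 -m creep '{"offset":[[-0.0205,0.001,0],[-0.0205,0.001,0],[-0.0205,0.001,0],[0,0,0]],"rotation":[[0,0,0.1],[0,0,0.1],[0,0,0.1],[0,0,0]]}'
python3 -c "
from h import *
status()
C=bar(0,0.33,72,2.5);plan(C[0],C[1],3)"
```

```text
time_s: 13.48
ee_pos: [554.2, 12.4, 112.1]
ee_rot: [179.9, -18.9, 83.5]
force: [0.5, -0.0, -3.4]
gripper_width: 15.2
t 13.47 q [  2.5 175.2 112.1] th 0.331 yaw 0.06 s 11.4 c 7.2 tiptop [  2.3 -19.6  56.1] x0 2.3 x-47 2.3 x200 2.6 F [ 0.5  0.  -3.4] w 15.2
offset [[-0.0202, -0.0008, 0.0016], [-0.0202, -0.0008, 0.0016], [-0.0202, -0.0008, 0.0016]] rotation [[0.0, -0.0, -0.0], [0.0, -0.0, -0.0], [0.0, -0.0, -0.0]]
```

```bash
python3 -m creep '{"offset":[[-0.004,-0.001,0.0045],[0,0,0]],"rotation":[[0,0,0],[0,0,0]]}'
python3 -c "
from h import *
status()"
```

```text
time_s: 13.72
ee_pos: [552.7, 12.5, 106.7]
ee_rot: [179.9, -19.0, 83.7]
force: [0.1, -0.6, -3.1]
gripper_width: 15.6
t 13.72 q [  1.  175.1 106.7] th 0.331 yaw -0.11 s 13.3 c 2.1 tiptop [  1.3 -19.7  50.5] x0 1.3 x-47 1.4 x200 0.9 F [ 0.2 -0.6 -3.1] w 15.6
```

```bash
python3 -m creep '{"offset":[[-0.018,0,0],[-0.018,0,0],[0,0,0]],"rotation":[[0,0,0],[0,0,0],[0,0,0]]}'
python3 -c "
from h import *
status()"
```

```text
time_s: 14.1
ee_pos: [549.1, -23.0, 94.7]
ee_rot: [179.9, -18.9, 83.5]
force: [-0.5, -0.3, -3.7]
gripper_width: 15.5
t 14.10 q [  1.4 139.4  94.7] th 0.331 yaw 0.02 s 50.9 c 2.4 tiptop [  1.3 -55.4  38.6] x0 1.4 x-47 1.4 x200 1.4 F [-0.5 -0.4 -3.7] w 15.5
```

```bash
python3 -m creep '{"offset":[[-0.013,-0.0005,0],[-0.008,-0.0005,0],[0,0,0]],"rotation":[[0,0,0],[0,0,0],[0,0,0]]}'
python3 - <<'E'
from h import *
th,s,c=status()
im=grab_frame('side')[:,:,::-1]; crop(im,290,200,110,150,5,'pics/side10.png')
# rotation about nose, steps of 4 deg
for a in (0.23,0.13,0.03,-0.07,-0.15):
    P=bar(0,a,72,0.); print(a,P[0])
P1=bar(0,0.33,s,0);
for a,b in ((.33,.28),(.28,.23),(.23,.18),(.18,.13),(.13,.08),(.08,.03),(.03,-.02),(-.02,-.07)):
    plan(*bar(0,b,72,0),1,start=bar(0,a,72,0))
E
```

```text
time_s: 14.48
ee_pos: [546.1, -41.7, 88.4]
ee_rot: [179.9, -19.0, 83.6]
force: [-0.3, 0.9, -3.5]
gripper_width: 15.4
t 14.47 q [  0.5 120.5  88.4] th 0.331 yaw -0.07 s 70.8 c 2.5 tiptop [  0.7 -74.3  32.2] x0 0.7 x-47 0.7 x200 0.4 F [-0.4  0.9 -3.5] w 15.4
0.23 [546.02283699 -37.36085138  73.29299749]
0.13 [546.39344818 -34.08260627  60.63456217]
0.03 [546.6202448  -32.07647446  47.71000311]
-0.07 [546.70096076 -31.36250058  34.64845822]
-0.15 [546.65976418 -31.72690537  24.18828028]
offset [[0.0003, -0.0, 0.0065]] rotation [[-0.0, -2.9, 0.0]]
offset [[0.0003, -0.0, 0.0065]] rotation [[0.0, -2.9, -0.0]]
offset [[0.0003, 0.0, 0.0065]] rotation [[0.0, -2.9, -0.0]]
offset [[0.0003, -0.0, 0.0065]] rotation [[0.0, -2.9, 0.0]]
offset [[0.0003, 0.0, 0.0065]] rotation [[-0.0, -2.9, 0.0]]
offset [[0.0003, -0.0, 0.0065]] rotation [[0.0, -2.9, 0.0]]
offset [[0.0003, 0.0, 0.0065]] rotation [[0.0, -2.9, 0.0]]
offset [[0.0003, -0.0, 0.0065]] rotation [[-0.0, -2.9, 0.0]]
```

View pics/side10.png

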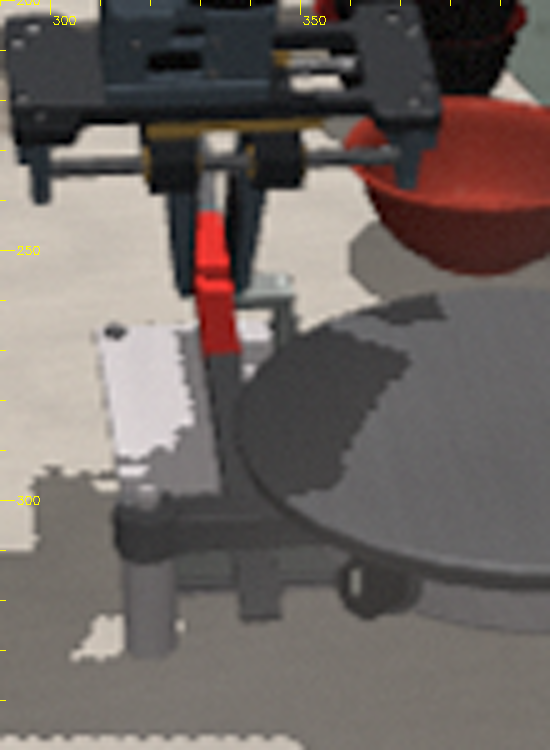

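The bar's tip shows under the leg's arm at side (341,322), so it is in place. Now I lever down about the nose.

```bash
python3 -m creep '{"offset":[[-0.001,-0.0005,0.0025],[0,0,0]],"rotation":[[0,0,0],[0,0,0]]}'
python3 -c "
from h import *
status()"
python3 -m creep '{"offset":[[0,0,0.0065],[0,0,0.0065],[0,0,0]],"rotation":[[0,-2.9,0],[0,-2.9,0],[0,0,0]]}'
python3 -c "
from h import *
status()"
```

```text
time_s: 14.78
ee_pos: [545.9, -41.1, 86.0]
ee_rot: [179.8, -18.9, 83.7]
force: [-0.2, -0.4, -3.6]
gripper_width: 15.7
t 14.78 q [  0.3 121.1  86. ] th 0.330 yaw -0.16 s 71.1 c 0.1 tiptop [  0.8 -73.8  29.9] x0 0.6 x-47 0.7 x200 0.0 F [-0.1 -0.4 -3.6] w 15.7
time_s: 15.15
ee_pos: [545.9, -36.3, 73.6]
ee_rot: [179.9, -13.2, 83.8]
force: [-0.3, 0.8, -2.4]
gripper_width: 15.4
t 15.15 q [ -0.2 125.9  73.6] th 0.230 yaw -0.21 s 70.9 c 0.0 tiptop [  0.5 -73.6  37.3] x0 0.2 x-47 0.4 x200 -0.5 F [-0.4  0.8 -2.4] w 15.4
```

```bash
python3 -m creep '{"offset":[[0,0,0.0065],[0,0,0.0065],[0,0,0]],"rotation":[[0,-2.9,0],[0,-2.9,0],[0,0,0]]}'
python3 -c "
from h import *
status()"
```

```text
time_s: 15.52
ee_pos: [546.3, -34.1, 60.8]
ee_rot: [179.9, -7.4, 83.7]
force: [0.0, 0.4, -2.9]
gripper_width: 15.4
t 15.53 q [-1.000e-01  1.281e+02  6.080e+01] th 0.130 yaw -0.16 s 72.0 c 0.3 tiptop [  0.5 -74.   44.8] x0 0.3 x-47 0.4 x200 -0.3 F [-0.   0.4 -2.9] w 15.4
```

```bash
python3 -m creep '{"offset":[[0,0,0.007],[0,0,0.007],[0,0,0]],"rotation":[[0,-2.9,0],[0,-2.9,0],[0,0,0]]}'
python3 -c "
from h import *
status()"
```

```text
time_s: 15.9
ee_pos: [547.0, -33.6, 47.5]
ee_rot: [179.8, -1.6, 83.7]
force: [-0.6, -2.8, 0.8]
gripper_width: 15.3
t 15.90 q [  0.6 128.7  47.5] th 0.028 yaw -0.13 s 73.4 c 0.2 tiptop [  1.  -74.   52.1] x0 0.9 x-47 1.0 x200 0.4 F [-0.2 -2.9  0.8] w 15.3
```

```bash
python3 -m creep '{"offset":[[0,0,0.007],[0,0,0.007],[0,0,0]],"rotation":[[0,-2.9,0],[0,-2.9,0],[0,0,0]]}'
python3 - <<'E'
from h import *
status()
im=grab_frame('side')[:,:,::-1]; crop(im,290,200,110,150,5,'pics/side11.png')
E
```

```text
time_s: 16.27
ee_pos: [547.5, -33.6, 34.1]
ee_rot: [179.8, 4.2, 83.6]
force: [-1.7, -2.0, 5.4]
gripper_width: 15.2
t 16.27 q [  1.  128.7  34.1] th -0.073 yaw -0.09 s 74.1 c -0.3 tiptop [  1.3 -72.5  59.1] x0 1.2 x-47 1.3 x200 0.9 F [-1.5 -2.1  5.4] w 15.2
```

View pics/side11.png

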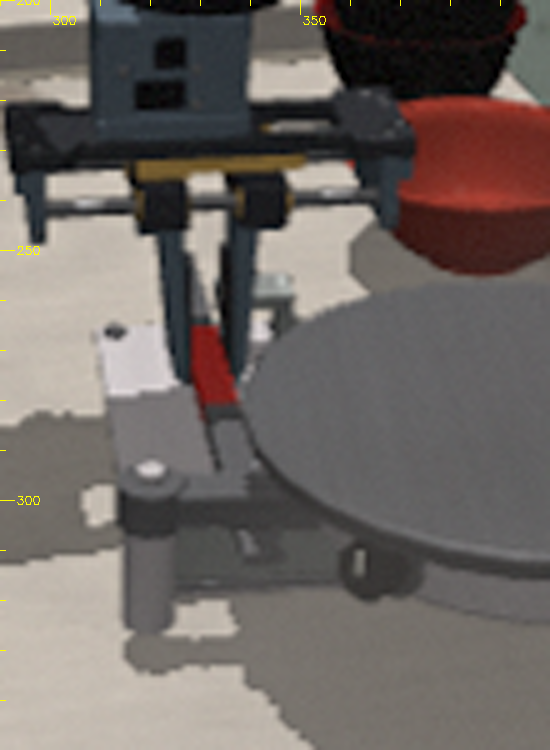

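```bash
python3 -m creep '{"offset":[[0,-0.0005,0.0065],[0,-0.0005,0.006],[0,0,0]],"rotation":[[0,-2.7,0],[0,-2.5,0],[0,0,0]]}'
python3 - <<'E'
from h import *
th,s,c=status()
print('gap below tooth at y200: top', 34+(20+c)*np.cos(th)+ (200)*np.tan(th))
for d0,d1 in ((0,1.75),(1.75,3.5),(3.5,5.25),(5.25,7)):
    plan(*bar(0,-.165,s,c,d1,-47),1,start=bar(0,-.165,s,c,d0,-47))
import pickle
p=camera_params('wrist');im=grab_frame('wrist')[:,:,::-1]
cv2.imwrite('pics/w12.png',im); pickle.dump(p,open('w12.pkl','wb'))
E
```

```text
time_s: 16.7
ee_pos: [547.1, -34.7, 23.9]
ee_rot: [179.7, 9.4, 83.6]
force: [-3.2, 0.0, 18.5]
gripper_width: 15.5
t 16.70 q [  0.8 127.6  23.9] th -0.164 yaw -0.03 s 74.9 c 1.1 tiptop [  0.8 -70.5  67.1] x0 0.8 x-47 0.9 x200 0.7 F [-3.2 -0.4 18.5] w 15.5
gap below tooth at y200: top 21.70344578643592
offset [[-0.0001, 0.0053, 0.0]] rotation [[0.3, 0.0, 1.7]]
offset [[-0.0001, 0.0053, 0.0]] rotation [[0.3, -0.0, 1.7]]
offset [[-0.0001, 0.0053, 0.0]] rotation [[0.3, -0.0, 1.7]]
offset [[-0.0001, 0.0053, 0.0]] rotation [[0.3, -0.0, 1.7]]
```

View pics/w12.png

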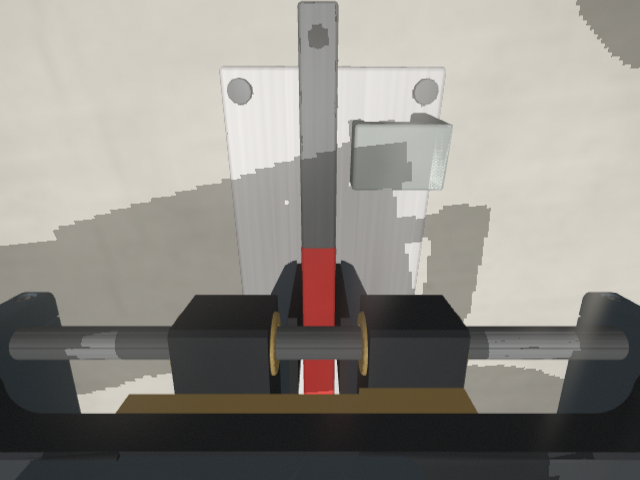

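Fz rose to 18.5 N because the butt, at this slope, just reaches the base plate's edge. I ease back up slightly, then swing the handle to +x under the keeper.

```bash
python3 -m creep '{"offset":[[0,0,-0.0028],[0,0,0]],"rotation":[[0,1.2,0],[0,0,0]]}'
python3 -c "
from h import *
th,s,c=status()
print('top', 34+(20+c)*np.cos(th)+ (200)*np.tan(th))"
python3 -m creep '{"offset":[[0,0.0053,0],[0,0.0053,0],[0,0,0]],"rotation":[[0.3,0,1.7],[0.3,0,1.7],[0,0,0]]}'
python3 -c "
from h import *
th,s,c=status()
print('top', 34+(20+c)*np.cos(th)+ (200)*np.tan(th))"
```

```text
time_s: 17.0
ee_pos: [547.4, -34.4, 25.3]
ee_rot: [179.6, 8.1, 83.5]
force: [-0.2, 0.3, 5.7]
gripper_width: 15.2
t 17.00 q [  1.  127.9  25.3] th -0.141 yaw 0.06 s 74.7 c -0.4 tiptop [  0.7 -71.2  63.9] x0 0.9 x-47 0.8 x200 1.1 F [-0.2  0.3  5.7] w 15.2
top 24.976445926042267
time_s: 17.38
ee_pos: [557.0, -35.7, 24.9]
ee_rot: [179.9, 8.1, 80.0]
force: [-0.6, 0.2, 8.5]
gripper_width: 15.5
t 17.38 q [ 10.8 127.7  24.9] th -0.142 yaw 3.54 s 75.0 c -0.8 tiptop [ -1.5 -70.9  63.6] x0 2.9 x-47 -0.0 x200 15.2 F [-0.7  0.1  8.5] w 15.5
top 24.545317667930497
```

```bash
python3 -m creep '{"offset":[[0,0.0054,0],[0,0.0054,0],[0,0,0]],"rotation":[[0.2,0,1.75],[0.2,0,1.75],[0,0,0]]}'
python3 - <<'E'
from h import *
th,s,c=status()
print('top', 34+(20+c)*np.cos(th)+ (200)*np.tan(th))
im=grab_frame('wrist')[:,:,::-1]
cv2.imwrite('pics/w13.png',im)
E
```

```text
time_s: 17.75
ee_pos: [566.9, -37.5, 24.8]
ee_rot: [179.9, 8.1, 76.4]
force: [-2.7, 1.7, 7.3]
gripper_width: 15.6
t 17.75 q [ 20.8 127.   24.8] th -0.141 yaw 7.12 s 76.4 c -1.1 tiptop [ -3.9 -70.5  63.5] x0 4.9 x-47 -0.9 x200 29.9 F [-2.9  1.4  7.3] w 15.6
top 24.294118583478795
```

View pics/w13.png

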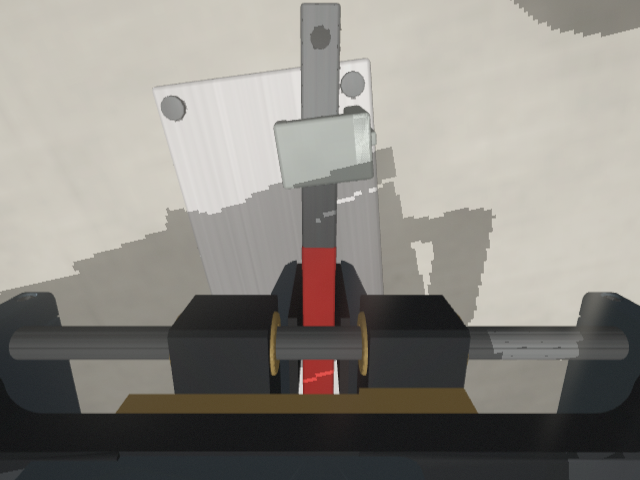

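The bar at u 302–338 lies under the keeper's lip (275–372), clear of tooth and post. I let it up into the lip.

```bash
python3 -m creep '{"offset":[[0,0,-0.0025],[0,0,-0.0025],[0,0,0]],"rotation":[[0,1.15,0],[0,1.15,0],[0,0,0]]}'
python3 - <<'E'
from h import *
th,s,c=status()
print('top', 34+(20+c)*np.cos(th)+ (200)*np.tan(th))
E
```

```text
time_s: 18.18
ee_pos: [567.3, -36.9, 29.6]
ee_rot: [179.8, 5.8, 76.4]
force: [-1.4, 2.2, 8.1]
gripper_width: 15.5
t 18.18 q [ 21.  127.6  29.6] th -0.101 yaw 7.12 s 76.0 c -1.4 tiptop [ -3.8 -71.2  60.2] x0 5.1 x-47 -0.8 x200 30.1 F [-1.6  2.   8.1] w 15.5
top 32.25559759531006
```

```bash
python3 -m creep '{"offset":[[0,0,-0.0012],[0,0,0]],"rotation":[[0,0.5,0],[0,0,0]]}'
python3 -c "
from h import *
th,s,c=status()"
python3 -m creep '{"offset":[[0,0,-0.0010],[0,0,0]],"rotation":[[0,0.3,0],[0,0,0]]}'
python3 -c "
from h import *
th,s,c=status()"
```

```text
time_s: 18.42
ee_pos: [567.2, -36.9, 29.7]
ee_rot: [179.8, 5.4, 76.6]
force: [-0.8, 0.7, 3.7]
gripper_width: 15.7
t 18.43 q [ 21.  127.7  29.7] th -0.094 yaw 6.99 s 75.9 c -2.1 tiptop [ -3.4 -71.5  58.9] x0 5.4 x-47 -0.4 x200 29.9 F [-0.8  0.6  3.7] w 15.7
time_s: 18.68
ee_pos: [567.2, -36.8, 29.8]
ee_rot: [179.8, 5.1, 76.6]
force: [1.3, -2.4, -4.2]
gripper_width: 15.7
t 18.68 q [ 21.  127.8  29.8] th -0.090 yaw 6.91 s 75.8 c -2.6 tiptop [ -3.2 -71.5  58.1] x0 5.5 x-47 -0.2 x200 29.8 F [ 1.6 -2.2 -4.2] w 15.7
```

```bash
python3 -m creep '{"offset":[[0,0,0],[0,0,0],[0,0,0]],"rotation":[[0,0,0],[0,0,0],[0,0,0]]}' 0.5 20
python3 - <<'E'
from h import *
status()
im=grab_frame('side')[:,:,::-1]; cv2.imwrite('pics/side14.png',im); crop(im,290,220,110,130,5,'pics/side14c.png')
E
```

```text
time_s: 19.05
ee_pos: [567.0, -36.1, 30.6]
ee_rot: [179.8, 5.1, 76.7]
force: [0.3, 0.2, 0.1]
gripper_width: 42.8
t 19.05 q [ 20.7 128.4  30.6] th -0.089 yaw 6.87 s 75.2 c -1.8 tiptop [ -3.3 -70.9  58.8] x0 5.3 x-47 -0.4 x200 29.4 F [0.3 0.3 0.1] w 42.8
```

View pics/side14c.png

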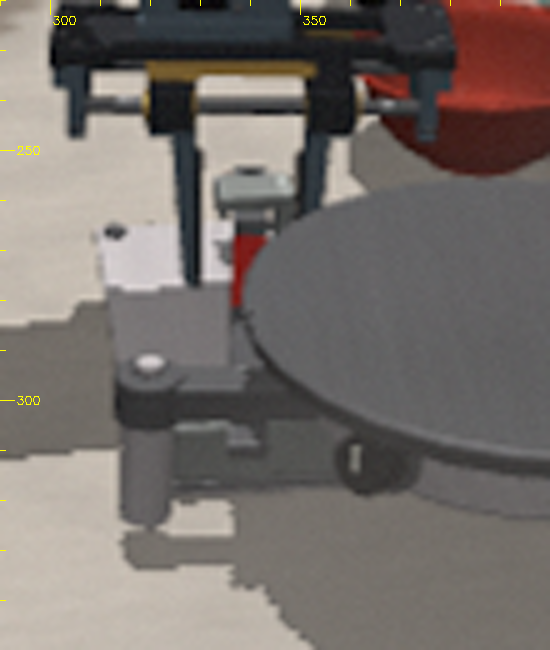

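The griddle stays up with the gripper open: the shadow has parted from the foot, and the foot's bottom is at side (319.5,325). Next the pad.

```bash
python3 -m creep '{"offset":[[0,0,-0.02],[0,0,-0.05],[0,0,-0.06],[0,0,-0.03]],"rotation":[[0,0,0],[0,0,0],[0,0,0],[0,0,0]]}' 0.5 20
python3 - <<'E'
from h import *
status()
plan([383,-316,150],[180,0,-4],8)
E
```

```text
time_s: 19.6
ee_pos: [571.2, -22.0, 193.5]
ee_rot: [179.6, 5.1, 76.6]
force: [0.4, -0.1, -0.8]
gripper_width: 46.0
t 19.60 q [ 23.3 142.9 193.5] th -0.088 yaw 6.90 s 75.2 c 161.7 tiptop [ -0.9 -56.4 221.5] x0 6.0 x-47 0.3 x200 30.2 F [ 0.4 -0.1 -0.8] w 46.0
offset [[-0.0406, -0.0145, 0.0089], [-0.0425, -0.0071, 0.0087], [-0.0432, 0.0006, 0.0083], [-0.0425, 0.0082, 0.0079], [-0.0404, 0.0156, 0.0075]] rotation [[0.5, 0.5, 10.1], [0.5, 0.5, 10.1], [0.5, 0.5, 10.1], [0.5, 0.5, 10.1], [0.5, 0.5, 10.1]]
offset [[-0.0372, 0.0225, 0.007], [-0.0327, 0.0287, 0.0065], [-0.0272, 0.034, 0.006]] rotation [[0.5, 0.5, 10.1], [0.5, 0.5, 10.1], [0.5, 0.5, 10.1]]
```

```bash
python3 -m creep '{"offset":[[-0.0405,-0.0145,0.007],[-0.0425,-0.007,0.007],[-0.043,0.0005,0.008],[-0.0425,0.008,0.008],[-0.0405,0.0155,0.0075]],"rotation":[[0.5,0.5,10.1],[0.5,0.5,10.1],[0.5,0.5,10.1],[0.5,0.5,10.1],[0.5,0.5,10.1]]}'
python3 -m creep '{"offset":[[-0.037,0.0225,0.007],[-0.0325,0.0285,0.0065],[-0.027,0.034,0.006],[0,0,0]],"rotation":[[0.5,0.5,10.1],[0.5,0.5,10.1],[0.5,0.5,10.1],[0,0,0]]}'
python3 - <<'E'
from h import *
import pickle
print(cur()[0],env.state()['ee_rot'])
p=camera_params('wrist');im=grab_frame('wrist')[:,:,::-1]
cv2.imwrite('pics/w15.png',im); pickle.dump(p,open('w15.pkl','wb'))
im=grab_frame('scene')[:,:,::-1]; cv2.imwrite('pics/scene15.png',im)
E
```

```text
time_s: 20.23
ee_pos: [451.0, -206.2, 167.0]
ee_rot: [179.1, 2.0, 25.8]
force: [1.2, -0.4, 0.5]
gripper_width: 45.5
time_s: 20.72
ee_pos: [379.8, -316.7, 150.5]
ee_rot: [-179.9, 0.3, -4.5]
force: [0.1, 0.1, -0.5]
gripper_width: 45.7
[ 379.7521737  -316.73628782  150.48924842] [-179.90737955    0.29976084   -4.45992585]
```

View pics/w15.png

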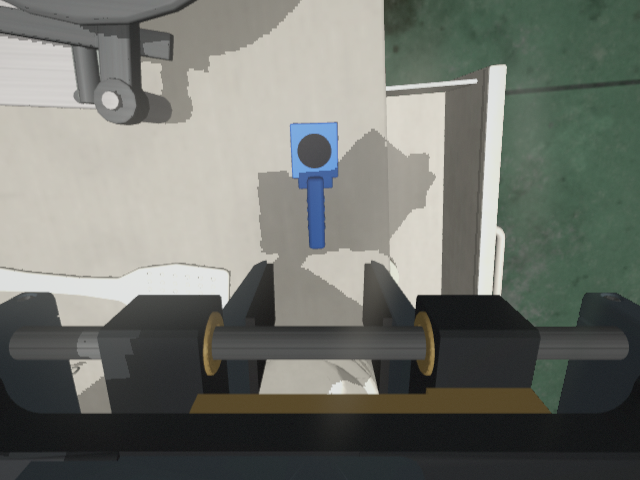

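View pics/scene15.png

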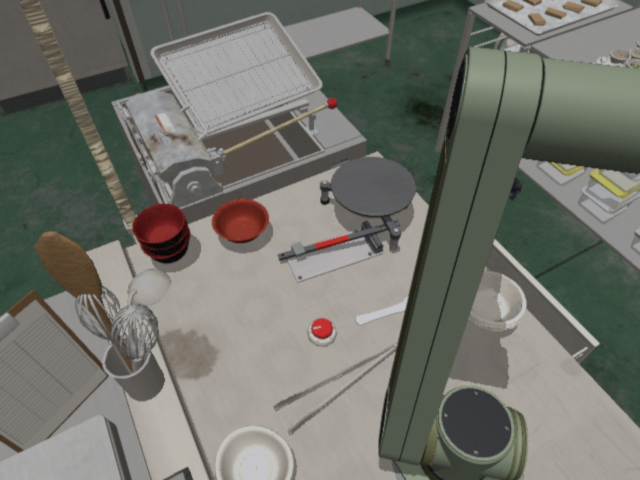

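In the wrist view the seat disc is at (314,151), the handle's top runs from (316,179) to (317,247), and the front leg's cap is at (111,100).

Run:
```python
from h import *
import pickle
np.set_printoptions(precision=1,suppress=True)
a=cv2.imread('pics/w15.png'); crop(a,270,110,90,150,5,'pics/w15a.png'); crop(a,40,20,150,120,5,'pics/w15b.png')
W=pickle.load(open('w15.pkl','rb'))
st=atz(W,314.3,151,6); h1=atz(W,316,179,22);h2=atz(W,317,248,22)
print('seat',st,'handle',h1,h2,'yaw',np.degrees(np.arctan2(*(st-h2)[1::-1])),np.linalg.norm((st-h2)[:2]))
print('corners',atz(W,290.5,124,6),atz(W,337.5,122.5,6))
S=camera_params('scene');D=camera_params('side')
print('cap', tri([(W,110.5,100),(D,290+150/5,220+362/5)]),tri([(W,110.5,100),(D,290+150/5,220+362/5),(S,395,229)]))
print('foot side z11',atz(D,319.3,324,11))
```

```text
seat [ 443.2 -317.3    6. ] handle [ 421.6 -317.2   22. ] [ 361.8 -313.2   22. ] yaw -2.8571428778571755 81.49390011877433
corners [ 466.6 -299.3    6. ] [ 464.7 -338.4    6. ]
cap [ 488.1 -193.7   79.8] [ 488.4 -195.4   82.1]
foot side z11 [ 485.  -200.9   11. ]
```

View pics/w15a.png

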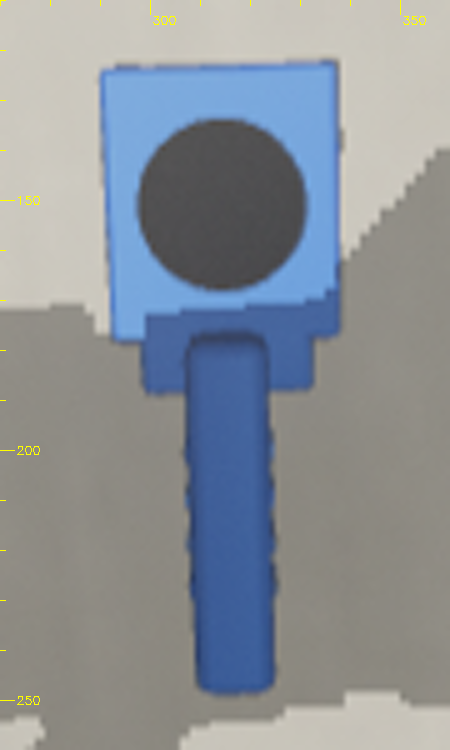

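View pics/w15b.png

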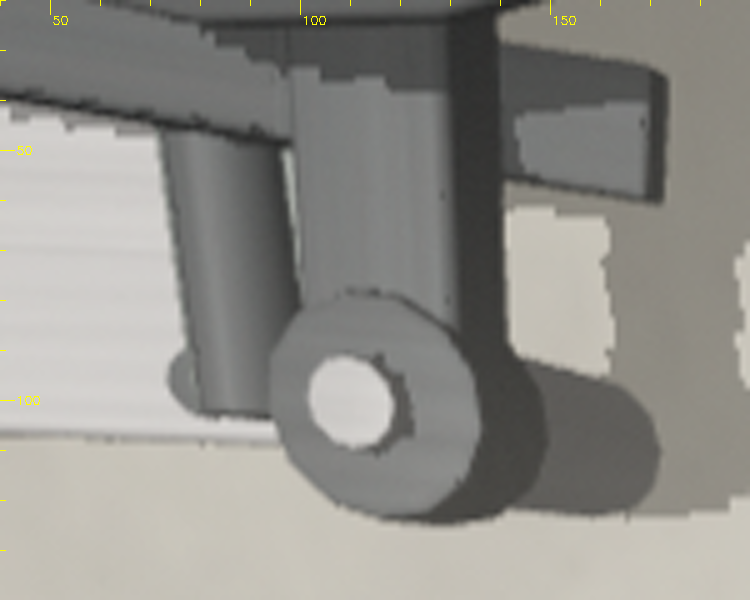

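Run:
```python
from h import *
import pickle
np.set_printoptions(precision=1,suppress=True)
W=pickle.load(open('w15.pkl','rb'))
D=camera_params('side')
for z in (8,11,13): print(atz(W,158,108.5,z))
# predicted outlines: rod bottom circle for candidate centres
def circ(c,z,r=11):
    t=np.linspace(0,2*np.pi,60); return np.c_[c[0]+r*np.cos(t),c[1]+r*np.sin(t),np.full(60,z)]
im=cv2.imread('pics/w15.png');big=cv2.resize(im[20:140,40:190],None,fx=5,fy=5,interpolation=cv2.INTER_CUBIC)
for c,col in (((485,-201),(0,255,0)),((488,-198),(0,0,255))):
    q=((proj(W,circ(c,11))-[40,20])*5).astype(int); cv2.polylines(big,[q.reshape(-1,1,2)],True,col,1)
cv2.imwrite('pics/ov15.png',big)
im=cv2.imread('pics/side14.png');big=cv2.resize(im[280:340,290:350],None,fx=8,fy=8,interpolation=cv2.INTER_CUBIC)
for c,col in (((485,-201),(0,255,0)),((488,-198),(0,0,255))):
    q=((proj(D,circ(c,11))-[290,280])*8).astype(int); cv2.polylines(big,[q.reshape(-1,1,2)],True,col,1)
cv2.imwrite('pics/ov14.png',big)
```

```text
[ 487.  -192.6    8. ]
[ 486.8 -193.9   11. ]
[ 486.6 -194.7   13. ]
```

View pics/ov15.png

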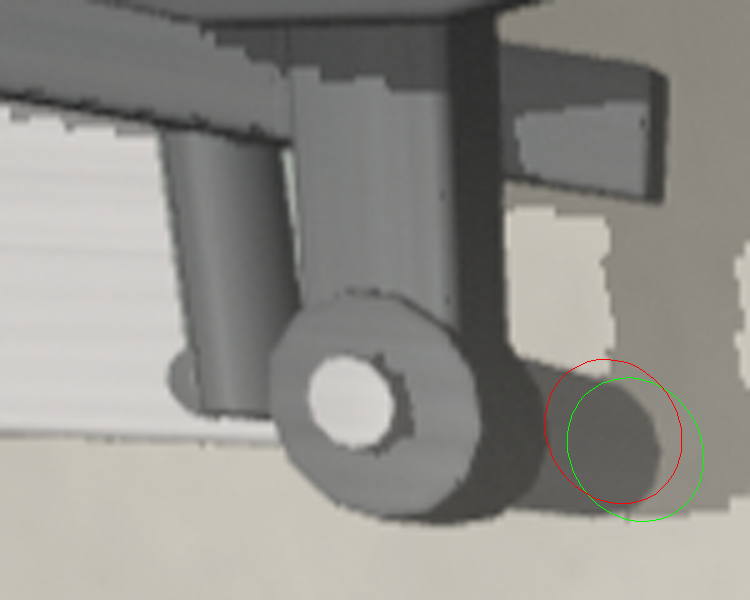

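View pics/ov14.png

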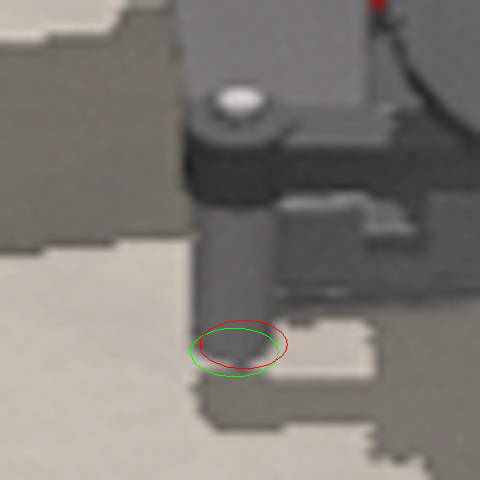

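Run:
```python
from h import *
a=cv2.imread('pics/side0.png');b=cv2.imread('pics/side5.png');c=cv2.imread('pics/side14.png')
z=[cv2.resize(i[300:380,390:470],None,fx=4,fy=4,interpolation=cv2.INTER_CUBIC) for i in (a,b,c)]
z2=[cv2.resize(i[260:340,300:350],None,fx=4,fy=4,interpolation=cv2.INTER_CUBIC) for i in (a,b,c)]
def grid(i):
    for k in range(0,i.shape[1],40): cv2.line(i,(k,0),(k,i.shape[0]),(0,255,255),1)
    for k in range(0,i.shape[0],40): cv2.line(i,(0,k),(i.shape[1],k),(0,255,255),1)
    return i
cv2.imwrite('pics/cmpA.png',np.hstack([grid(i) for i in z])[:,:800]); cv2.imwrite('pics/cmpB.png',np.hstack([grid(i) for i in z2]))
cv2.imwrite('pics/cmpA.png',cv2.resize(np.hstack([grid(i) for i in z]),(800,267)))
a=cv2.imread('pics/scene0.png');b=cv2.imread('pics/scene15.png')
cv2.imwrite('pics/cmpC.png',np.hstack([grid(cv2.resize(i[150:260,310:420],None,fx=3.6,fy=3.6,interpolation=cv2.INTER_CUBIC)) for i in (a,b)]))
```

```text
(no output)
```

View pics/cmpA.png

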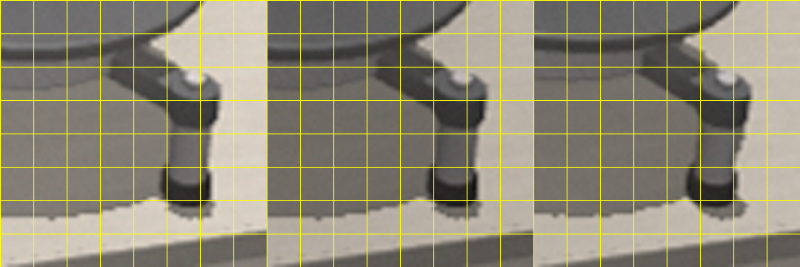

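View pics/cmpB.png

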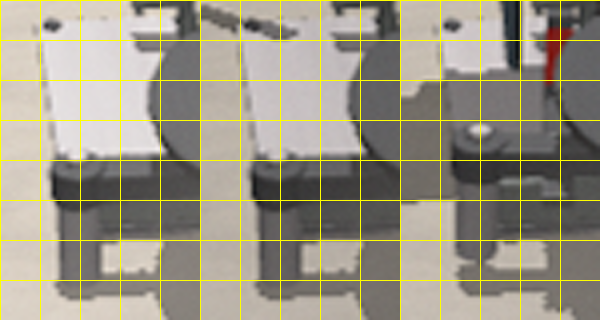

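View pics/cmpC.png

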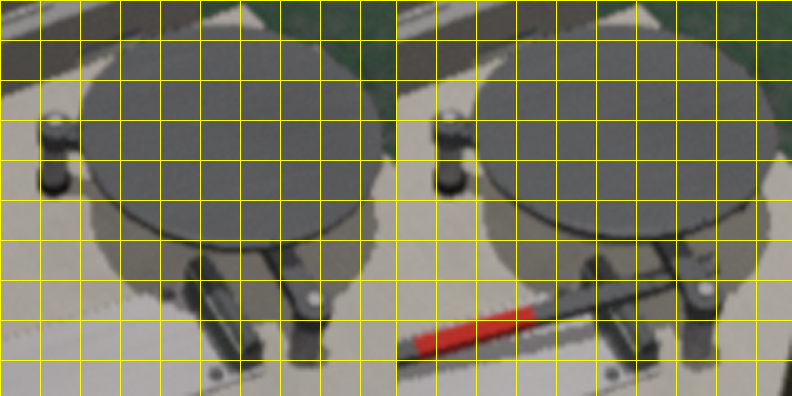

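Run:
```python
from h import *
import pickle
np.set_printoptions(precision=1,suppress=True)
W=pickle.load(open('w15.pkl','rb'));D=camera_params('side');S=camera_params('scene')
print('gap bottom',atz(W,330,375,0),atz(W,330,375,50))
print('bowl rim right side',atz(D,223,345,50),'left',atz(D,136,350,50),'scene c',atz(S,492,290,50),atz(S,526,300,50))
for z in (10,12,14): print(z,atz(D,319.06,280+344/8,z))
```

```text
gap bottom [ 214.1 -315.1    0. ] [ 252.5 -316.2   50. ]
bowl rim right side [ 292.9 -289.8   50. ] left [ 144.5 -273.4   50. ] scene c [ 241.7 -308.3   50. ] [ 181.7 -359.    50. ]
10 [ 485.6 -195.7   10. ]
12 [ 485.  -198.7   12. ]
14 [ 484.3 -201.7   14. ]
```

```bash
python3 -m creep '{"offset":[[-0.002,-0.003,0.05],[0,0,0.055],[0,0,0.033],[0,0,0]],"rotation":[[0,0,-1.4],[0,0,0],[0,0,0],[0,0,0]]}' 0.6 25
python3 -c "
from h import *
print(cur()[0],env.state()['ee_rot'])"
```

```text
time_s: 21.32
ee_pos: [378.4, -309.4, 11.1]
ee_rot: [-179.7, 0.5, -2.7]
force: [-0.3, 0.7, 0.3]
gripper_width: 36.6
[ 378.37208049 -309.35167793   11.05539368] [-179.70453393    0.49988337   -2.66263728]
```

```bash
python3 -m creep '{"offset":[[0,0.002,0.006],[0,0,0]],"rotation":[[0,0,0],[0,0,0]]}'
python3 -m creep '{"offset":[[0,0,0],[0,0,0],[0,0,0]],"rotation":[[0,0,0],[0,0,0],[0,0,0]]}' 1 25
```

```text
time_s: 21.58
ee_pos: [379.9, -314.2, 7.9]
ee_rot: [-180.0, 0.1, -2.8]
force: [0.2, -0.2, -0.4]
gripper_width: 36.6
time_s: 21.95
ee_pos: [379.1, -313.8, 7.2]
ee_rot: [-179.9, 0.2, -2.8]
force: [0.2, 0.6, 2.8]
gripper_width: 14.0
```

Run:
```python
from h import *
import pickle
np.set_printoptions(precision=1,suppress=True)
W=pickle.load(open('w1.pkl','rb'));W2=pickle.load(open('w15.pkl','rb'));D=camera_params('side')
for u,v in ((125,270),(173,270),(130,300),(170,300),(145,215),(160,215),(157,112)): print('w1',atz(W,u,v,2))
for u,v in ((230,290),(130,275),(170,265),(0,265)): print('w15',atz(W2,u,v,2))
```

```text
w1 [ 286.5 -186.2    2. ]
w1 [ 347.3 -185.7    2. ]
w1 [ 287.1 -227.8    2. ]
w1 [ 339.  -227.4    2. ]
w1 [ 320.8 -114.6    2. ]
w1 [ 339.  -114.5    2. ]
w1 [349.1   3.6   2. ]
w15 [ 319.2 -225.6    2. ]
w15 [ 342. -133.    2.]
w15 [ 349.1 -173.     2. ]
w15 [361.5 -12.8   2. ]
```

```bash
python3 -m creep '{"offset":[[0,0,-0.015],[0,0,-0.02],[0,0,0]],"rotation":[[0,0,0],[0,0,0],[0,0,0]]}'
python3 - <<'E'
from h import *
p,r=cur();print(p)
plan([374.6,-182,p[2]],[180,0,-6.9],3)
E
```

```text
time_s: 22.32
ee_pos: [379.8, -314.4, 42.8]
ee_rot: [180.0, 0.1, -2.8]
force: [0.0, -0.0, 0.2]
gripper_width: 14.3
[ 379.83942151 -314.43505822   42.78074825]
offset [[-0.0039, -0.044, -0.0], [-0.005, -0.0439, -0.0], [-0.006, -0.0438, -0.0]] rotation [[0.0, 0.0, 1.4], [0.0, 0.0, 1.4], [0.0, 0.0, 1.4]]
```

```bash
python3 -m creep '{"offset":[[-0.004,-0.044,0],[-0.005,-0.044,0],[-0.006,-0.044,0],[0,0,0],[0,0,0]],"rotation":[[0,0,1.4],[0,0,1.4],[0,0,1.4],[0,0,0],[0,0,0]]}'
python3 - <<'E'
from h import *
import pickle
print(cur()[0],env.state()['ee_rot'])
p=camera_params('wrist');im=grab_frame('wrist')[:,:,::-1]
cv2.imwrite('pics/w16.png',im); pickle.dump(p,open('w16.pkl','wb'))
im=grab_frame('side')[:,:,::-1]; cv2.imwrite('pics/side16.png',im);crop(im,200,240,160,120,5,'pics/side16c.png')
E
```

```text
time_s: 22.95
ee_pos: [374.0, -181.1, 41.7]
ee_rot: [-179.9, 0.3, -7.0]
force: [0.2, -0.4, -0.6]
gripper_width: 13.7
[ 374.02355921 -181.11560088   41.72567319] [-179.94087943    0.25593519   -6.98163088]
```

View pics/w16.png

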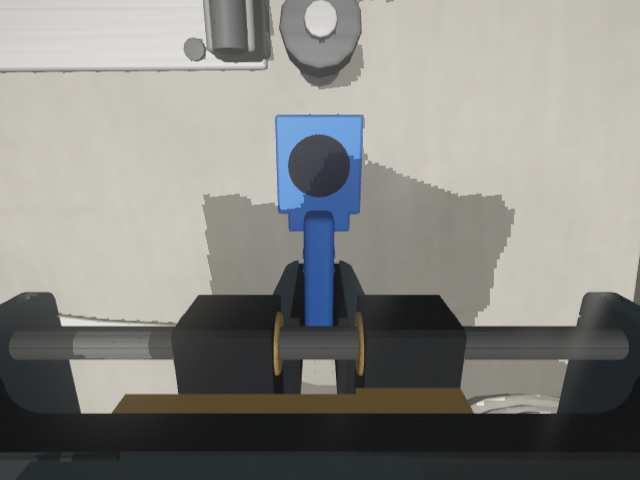

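View pics/side16c.png

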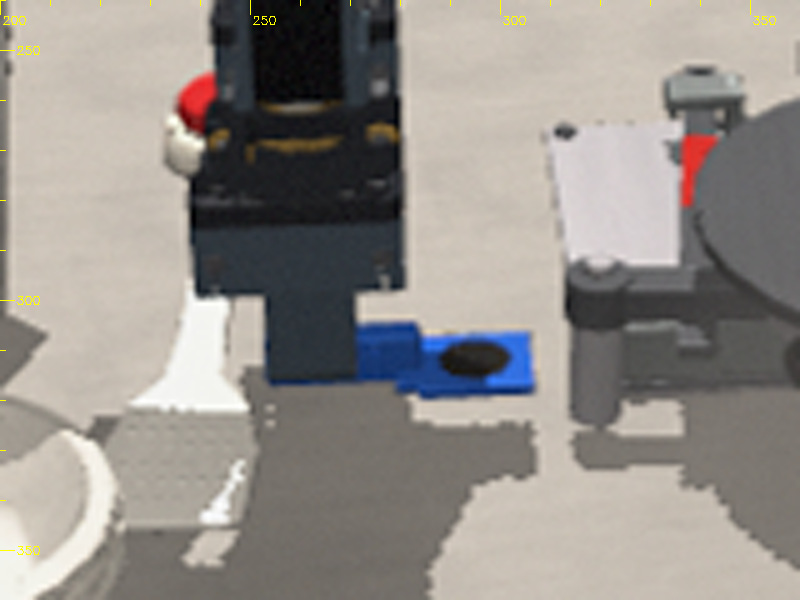

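Run:
```python
from h import *
import pickle
a=cv2.imread('pics/w16.png'); crop(a,260,0,120,120,6,'pics/w16c.png')
W=pickle.load(open('w16.pkl','rb'))
p=np.array([374.02,-181.12,41.73]);r=Ro.from_euler('xyz',[-179.94,.256,-6.98],degrees=True)
for v in (82,84,86,88):
    print(v,[np.round(r.inv().apply(atz(W,320,v,z)-p),1)[:2] for z in (10.5,12)])
print('seat',r.inv().apply(atz(W,319,166,6+34.5)-p))
```

```text
82 [array([104.6,   0.2]), array([104.4,   0.2])]
84 [array([103.7,   0.2]), array([103.5,   0.2])]
86 [array([102.7,   0.2]), array([102.5,   0.2])]
88 [array([101.7,   0.2]), array([101.6,   0.2])]
seat [64.52414699 -0.39218965  0.94212492]
```

View pics/w16c.png

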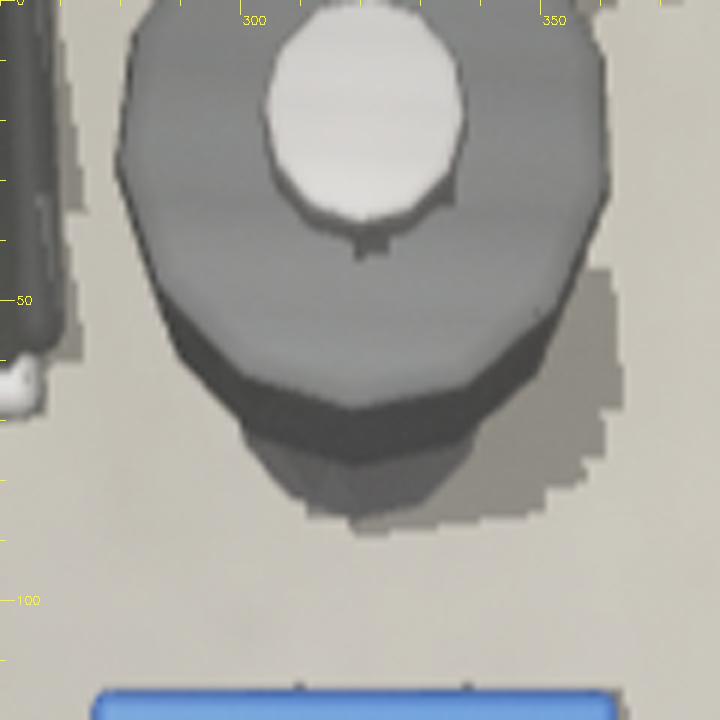

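The seat (319,166) and the leg (320,86) line up along the tool's x; the slide to go is about 49 mm.

```bash
python3 -m creep '{"offset":[[0,0.0005,0.018],[0,0.0005,0.0145],[0,0,0],[0,0,0]],"rotation":[[0,0,0],[0,0,0],[0,0,0],[0,0,0]]}'
python3 -m creep '{"offset":[[0.013,0,0],[0.016,0,0],[0,0,0],[0,0,0]],"rotation":[[0,0,0],[0,0,0],[0,0,0],[0,0,0]]}'
python3 - <<'E'
from h import *
p=np.array([374.02,-181.12,41.73]);r=Ro.from_euler('xyz',[-179.94,.256,-6.98],degrees=True)
q,rr=cur();print(r.inv().apply(q-p),q)
E
```

```text
time_s: 23.55
ee_pos: [374.0, -182.5, 9.8]
ee_rot: [-179.9, 0.2, -7.1]
force: [-0.8, -0.8, -0.2]
gripper_width: 13.6
time_s: 24.05
ee_pos: [402.2, -185.2, 9.3]
ee_rot: [-179.9, 0.3, -7.0]
force: [-0.8, -0.1, -0.4]
gripper_width: 14.0
[28.59038383  0.62666727 32.31824534] [ 402.18283364 -185.16523248    9.28369609]
```

```bash
python3 -m creep '{"offset":[[0.011,0,0.0003],[0.0095,0,0.0003],[0,0,0],[0,0,0]],"rotation":[[0,0,0],[0,0,0],[0,0,0],[0,0,0]]}'
python3 - <<'E'
from h import *
import pickle
p=np.array([374.02,-181.12,41.73]);r=Ro.from_euler('xyz',[-179.94,.256,-6.98],degrees=True)
q,rr=cur();print(r.inv().apply(q-p),q)
im=grab_frame('side')[:,:,::-1]; cv2.imwrite('pics/side17.png',im);crop(im,250,270,110,80,7,'pics/side17c.png')
E
```

```text
time_s: 24.55
ee_pos: [422.4, -187.8, 8.6]
ee_rot: [-179.9, 0.3, -7.0]
force: [0.7, 0.2, -1.2]
gripper_width: 13.9
[48.97727887  0.74149571 32.95220519] [ 422.40174621 -187.75565588    8.55853346]
```

View pics/side17c.png

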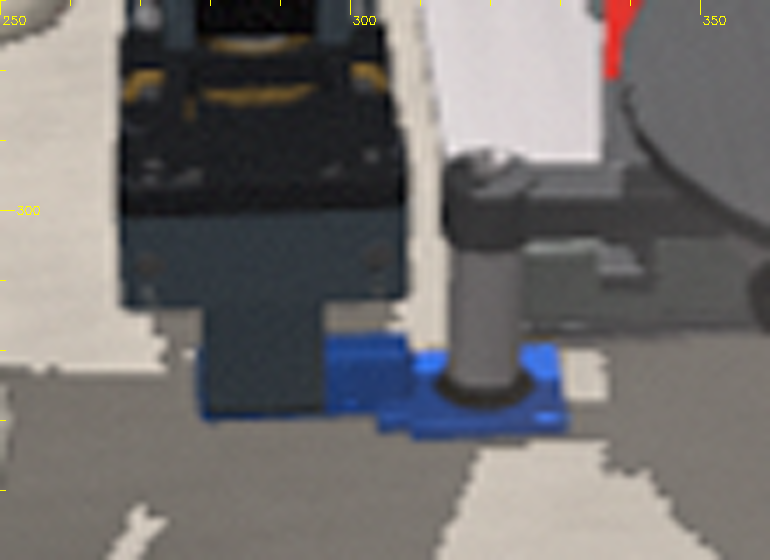

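The side view shows the rod (x 450–522 in the crop) in the middle of the black disc (437–532). I set the pad down, let go and back off along −x.

```bash
python3 -m creep '{"offset":[[0,0,0.0015],[0,0,0]],"rotation":[[0,0,0],[0,0,0]]}'
python3 -m creep '{"offset":[[0,0,0],[0,0,0],[0,0,0]],"rotation":[[0,0,0],[0,0,0],[0,0,0]]}' 0.65 20
python3 - <<'E'
from h import *
print(cur()[0],env.state()['gripper_width'])
im=grab_frame('side')[:,:,::-1]; cv2.imwrite('pics/side18.png',im);crop(im,250,270,110,80,7,'pics/side18c.png')
E
```

```text
time_s: 24.85
ee_pos: [422.4, -187.9, 7.2]
ee_rot: [-179.9, 0.3, -7.0]
force: [0.1, -0.2, 0.2]
gripper_width: 13.4
time_s: 25.22
ee_pos: [422.7, -187.9, 7.2]
ee_rot: [-179.9, 0.3, -7.0]
force: [-0.1, -0.5, -0.2]
gripper_width: 31.9
[ 422.69841309 -187.91820781    7.18002643] 31.91177121502136
```

View pics/side18c.png

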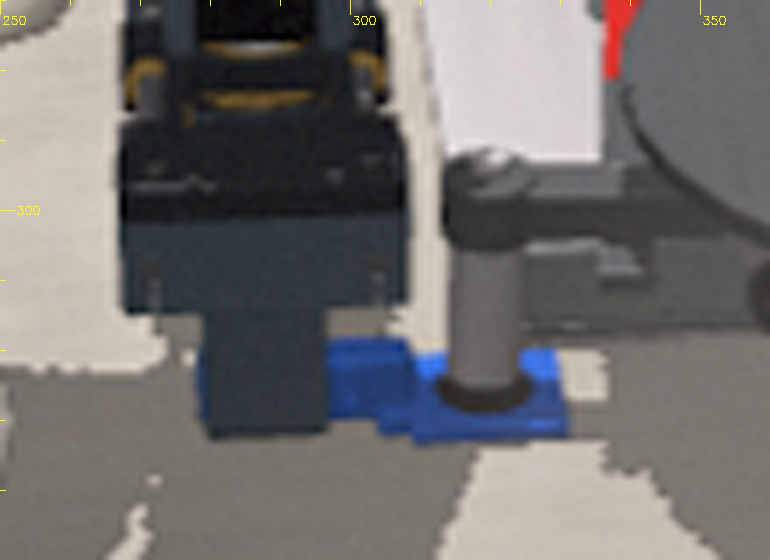

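```bash
python3 -m creep '{"offset":[[-0.001,0,-0.02],[-0.01,0,-0.05],[-0.01,0,-0.06],[0,0,-0.05]],"rotation":[[0,0,0],[0,0,0],[0,0,0],[0,0,0]]}' 0.65 20
python3 - <<'E'
from h import *
plan([571.2,-22,193.5],[179.6,5.1,76.6],9)
E
```

```text
time_s: 25.78
ee_pos: [402.0, -185.5, 189.4]
ee_rot: [-179.9, 0.2, -7.0]
force: [1.0, 0.8, -0.2]
gripper_width: 32.0
offset [[0.0164, -0.0203, -0.0005], [0.0195, -0.0174, -0.0008], [0.022, -0.014, -0.0011], [0.024, -0.0103, -0.0013], [0.0253, -0.0063, -0.0016]] rotation [[-0.5, -0.4, -9.3], [-0.5, -0.4, -9.3], [-0.5, -0.4, -9.3], [-0.5, -0.4, -9.3], [-0.5, -0.4, -9.3]]
offset [[0.026, -0.0021, -0.0018], [0.026, 0.0022, -0.002], [0.0253, 0.0063, -0.0021], [0.0239, 0.0104, -0.0022]] rotation [[-0.5, -0.4, -9.3], [-0.5, -0.4, -9.3], [-0.5, -0.4, -9.3], [-0.5, -0.4, -9.3]]
```

```bash
python3 -m creep '{"offset":[[0.0165,-0.0205,-0.0005],[0.0195,-0.0175,-0.001],[0.022,-0.014,-0.001],[0.024,-0.0105,-0.0015],[0.0255,-0.0065,-0.0015]],"rotation":[[-0.5,-0.4,-9.3],[-0.5,-0.4,-9.3],[-0.5,-0.4,-9.3],[-0.5,-0.4,-9.3],[-0.5,-0.4,-9.3]]}' 0.5 60
python3 -m creep '{"offset":[[0.026,-0.002,-0.002],[0.026,0.002,-0.002],[0.0255,0.0065,-0.002],[0.024,0.0105,-0.002],[0,0,0]],"rotation":[[-0.5,-0.4,-9.3],[-0.5,-0.4,-9.3],[-0.5,-0.4,-9.3],[-0.5,-0.4,-9.3],[0,0,0]]}'
python3 - <<'E'
from h import *
import pickle
status()
p=camera_params('wrist');im=grab_frame('wrist')[:,:,::-1]
cv2.imwrite('pics/w19.png',im); pickle.dump(p,open('w19.pkl','wb'))
im=grab_frame('side')[:,:,::-1]; cv2.imwrite('pics/side19.png',im);crop(im,260,220,120,130,5,'pics/side19c.png')
plan([567,-36.1,30.6],[179.8,5.1,76.7],4)
E
```

```text
time_s: 26.4
ee_pos: [497.0, -93.4, 189.6]
ee_rot: [178.8, 2.9, 39.8]
force: [0.4, -0.1, -0.6]
gripper_width: 45.7
time_s: 27.02
ee_pos: [572.6, -19.9, 190.9]
ee_rot: [179.4, 5.1, 76.8]
force: [0.1, -0.1, 0.1]
gripper_width: 45.9
t 27.02 q [ 24.4 145.1 190.9] th -0.090 yaw 6.76 s 73.0 c 159.5 tiptop [  0.7 -54.2 219.2] x0 7.2 x-47 1.7 x200 31.0 F [ 0.2 -0.1  0.1] w 45.9
offset [[-0.0002, -0.0006, 0.0403], [-0.0002, -0.0005, 0.0403], [-0.0002, -0.0005, 0.0403], [-0.0003, -0.0004, 0.0403]] rotation [[0.1, 0.0, -0.0], [0.1, 0.0, -0.0], [0.1, 0.0, -0.0], [0.1, 0.0, -0.0]]
```

View pics/w19.png

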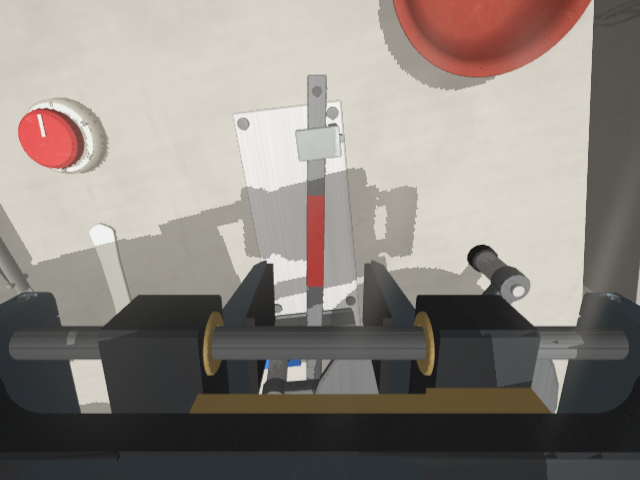

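View pics/side19c.png

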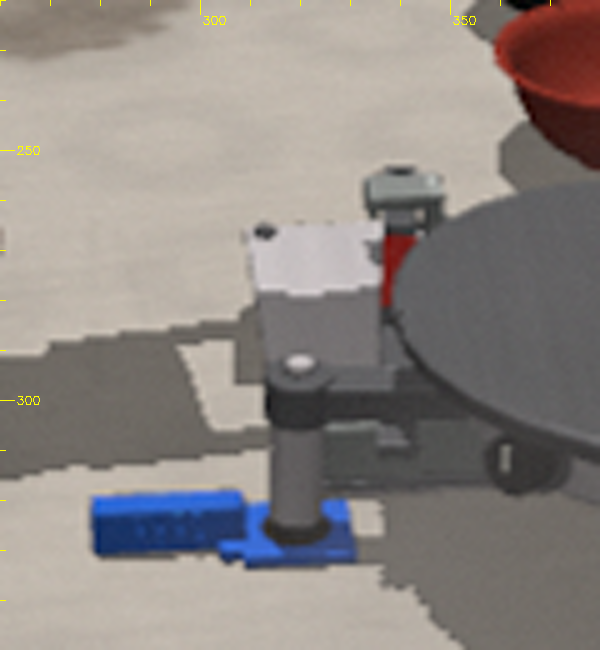

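The pad sits with the foot over its disc and the hooked bar is between the fingers (u≈316). I regrip the bar.

```bash
python3 -m creep '{"offset":[[0,-0.001,0.05],[0,-0.0005,0.055],[0,0,0.045],[0,0,0.009],[0,0,0]],"rotation":[[0.1,0,0],[0.1,0,0],[0.1,0,0],[0.1,0,0],[0,0,0]]}' 0.5 60
python3 -c "
from h import *
status(); plan([567,-36.1,30.6],[179.8,5.1,76.7],1)"
```

```text
time_s: 27.75
ee_pos: [568.8, -35.5, 33.7]
ee_rot: [179.8, 5.1, 76.6]
force: [-0.4, 0.4, 0.2]
gripper_width: 45.8
t 27.75 q [ 22.5 129.3  33.7] th -0.090 yaw 6.90 s 74.6 c 1.5 tiptop [ -1.7 -70.   62. ] x0 6.8 x-47 1.1 x200 31.0 F [-0.4  0.4  0.2] w 45.8
offset [[-0.0008, -0.0016, 0.0032]] rotation [[0.0, 0.0, -0.1]]
```

```bash
python3 -m creep '{"offset":[[-0.0005,-0.0015,0.003],[0,0,0]],"rotation":[[0,0,0],[0,0,0]]}' 0.5 60
python3 -m creep '{"offset":[[0,0,0],[0,0,0],[0,0,0]],"rotation":[[0,0,0],[0,0,0],[0,0,0]]}' 1 60
python3 -c "
from h import *
status()"
```

```text
time_s: 28.0
ee_pos: [567.6, -35.3, 31.4]
ee_rot: [179.7, 5.1, 76.7]
force: [0.2, 0.2, -0.3]
gripper_width: 45.6
time_s: 28.38
ee_pos: [567.0, -35.3, 30.2]
ee_rot: [179.8, 5.1, 76.7]
force: [-0.5, -0.3, -0.3]
gripper_width: 18.2
t 28.38 q [ 20.6 129.3  30.2] th -0.090 yaw 6.82 s 74.3 c -2.0 tiptop [ -3.2 -70.1  58.5] x0 5.2 x-47 -0.4 x200 29.1 F [-0.5 -0.4 -0.3] w 18.2
```

```bash
python3 -m creep '{"offset":[[0,0,0],[0,0,0.0032],[0,0,0.003],[0,0,0]],"rotation":[[0,0,0],[0,-1.5,0],[0,-1.5,0],[0,0,0]]}' 1 60
python3 - <<'E'
from h import *
th,s,c=status()
print('top', 34+(20+c)*np.cos(th)+ (200)*np.tan(th))
im=grab_frame('wrist')[:,:,::-1]
cv2.imwrite('pics/w20.png',im)
E
```

```text
time_s: 28.88
ee_pos: [566.5, -35.9, 24.5]
ee_rot: [179.8, 8.3, 76.8]
force: [-3.7, -0.7, 9.1]
gripper_width: 15.7
t 28.88 q [ 20.2 128.6  24.5] th -0.145 yaw 6.77 s 74.8 c -0.8 tiptop [ -3.3 -69.   63.8] x0 5.0 x-47 -0.6 x200 28.7 F [-3.6 -1.1  9.1] w 15.7
top 23.93381221913386
```

View pics/w20.png

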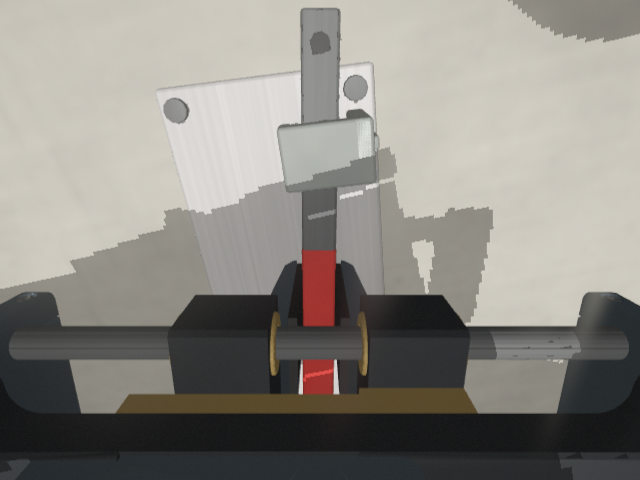

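```bash
python3 -m creep '{"offset":[[0,-0.0053,0],[0,-0.0053,0],[0,0,0]],"rotation":[[-0.25,0,-1.7],[-0.25,0,-1.7],[0,0,0]]}'
python3 -c "
from h import *
th,s,c=status()"
python3 -m creep '{"offset":[[0,-0.0054,0],[0,-0.0054,0],[0,0,0]],"rotation":[[-0.3,0,-1.75],[-0.3,0,-1.75],[0,0,0]]}'
python3 - <<'E'
from h import *
th,s,c=status()
im=grab_frame('side')[:,:,::-1]; cv2.imwrite('pics/side21.png',im);crop(im,260,240,120,110,6,'pics/side21c.png')
im=grab_frame('wrist')[:,:,::-1]
cv2.imwrite('pics/w21.png',im)
E
```

```text
time_s: 29.3
ee_pos: [556.9, -33.8, 24.4]
ee_rot: [179.7, 8.2, 80.2]
force: [-0.5, -1.0, 6.9]
gripper_width: 15.3
t 29.30 q [ 10.4 129.6  24.4] th -0.143 yaw 3.31 s 73.0 c -0.8 tiptop [ -1.1 -69.   63.4] x0 2.9 x-47 0.2 x200 14.5 F [-0.3 -1.   6.9] w 15.3
time_s: 29.68
ee_pos: [546.1, -32.0, 24.3]
ee_rot: [179.6, 8.2, 83.8]
force: [2.4, -2.0, 6.4]
gripper_width: 15.6
t 29.68 q [ -0.5 130.1  24.3] th -0.143 yaw -0.28 s 72.3 c -0.8 tiptop [  0.4 -68.8  63.4] x0 0.1 x-47 0.3 x200 -0.9 F [ 2.7 -1.7  6.4] w 15.6
```

View pics/side21c.png

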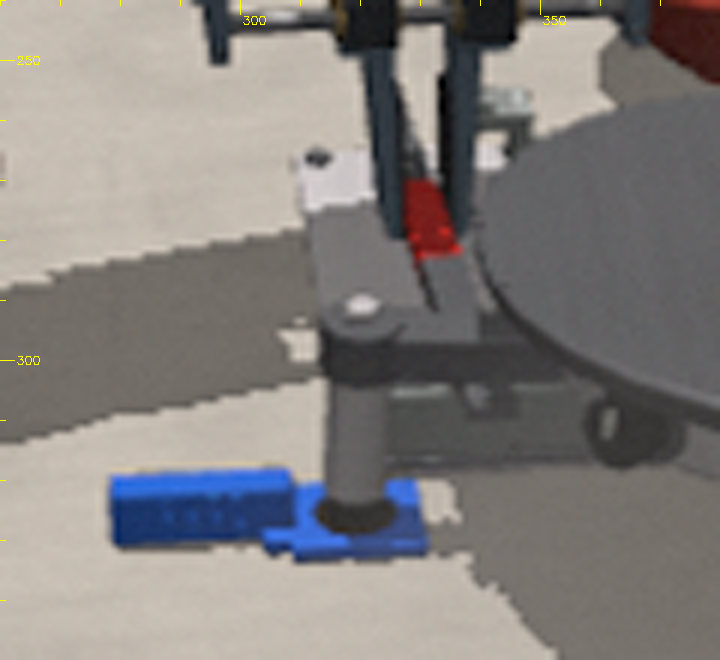

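View pics/w21.png

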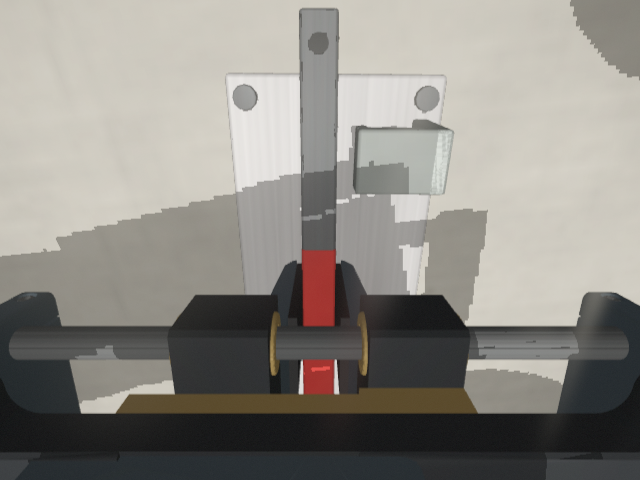

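```bash
python3 -m creep '{"offset":[[0,0,-0.0062],[0,0,-0.0062],[0,0,0]],"rotation":[[0,2.8,0],[0,2.8,0],[0,0,0]]}'
python3 - <<'E'
from h import *
th,s,c=status()
im=grab_frame('side')[:,:,::-1]; cv2.imwrite('pics/side22.png',im);crop(im,280,270,90,80,8,'pics/side22c.png')
E
```

```text
time_s: 30.15
ee_pos: [546.2, -30.5, 36.3]
ee_rot: [179.6, 2.6, 83.7]
force: [2.5, 2.0, 2.6]
gripper_width: 15.6
t 30.15 q [ -0.6 131.7  36.3] th -0.045 yaw -0.15 s 71.1 c -1.6 tiptop [ -0.2 -70.2  55.5] x0 -0.3 x-47 -0.1 x200 -0.8 F [2.3 2.2 2.6] w 15.6
```

View pics/side22c.png

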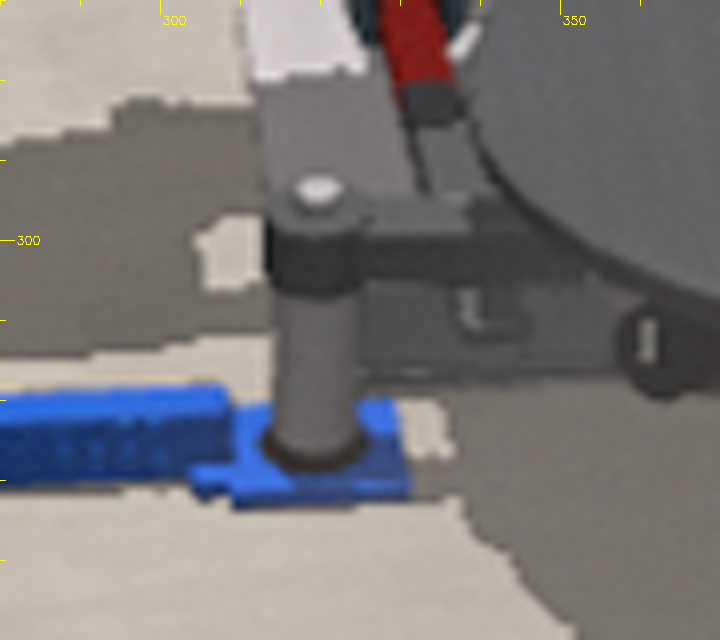

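```bash
python3 -m creep '{"offset":[[0,0,-0.005],[0,0,0]],"rotation":[[0,2.2,0],[0,0,0]]}'
python3 - <<'E'
from h import *
th,s,c=status()
im=grab_frame('side')[:,:,::-1]; cv2.imwrite('pics/side23.png',im);crop(im,280,270,90,80,8,'pics/side23c.png')
E
```

```text
time_s: 30.45
ee_pos: [545.9, -30.2, 41.0]
ee_rot: [179.7, 0.4, 83.7]
force: [2.7, 0.4, 3.5]
gripper_width: 15.1
t 30.45 q [ -0.9 131.9  41. ] th -0.007 yaw -0.18 s 70.6 c -1.9 tiptop [ -0.3 -70.5  52.6] x0 -0.5 x-47 -0.3 x200 -1.1 F [2.7 0.7 3.5] w 15.1
```

View pics/side23c.png

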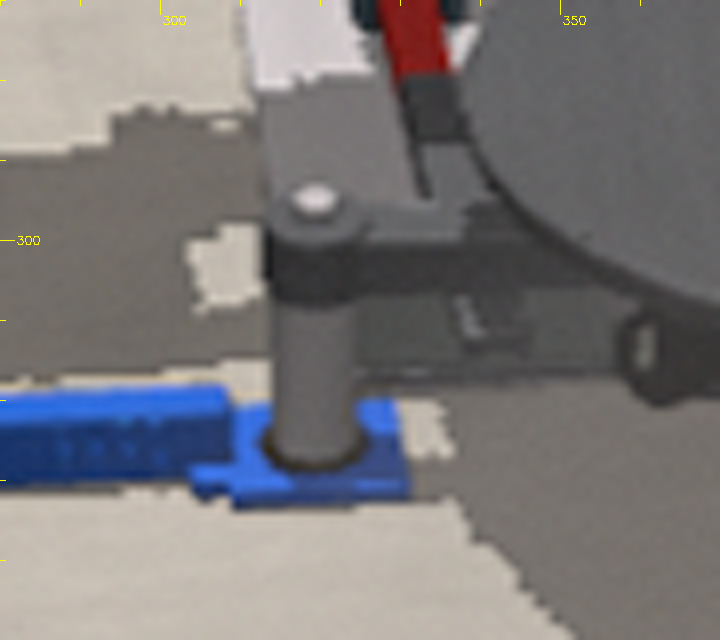

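```bash
python3 -m creep '{"offset":[[0,0,-0.0055],[0,0,0]],"rotation":[[0,2.5,0],[0,0,0]]}'
python3 - <<'E'
from h import *
D=camera_params('side')
th,s,c=status()
im=grab_frame('side')[:,:,::-1]; cv2.imwrite('pics/side24.png',im);crop(im,280,270,90,80,8,'pics/side24c.png')
c0=np.array([486.3,-195.8]);
def circ(c,z,r):
    t=np.linspace(0,2*np.pi,90); return proj(D,np.c_[c[0]+r*np.cos(t),c[1]+r*np.sin(t),np.full(90,z)])
a=circ(c0,6,14.5);b=circ(c0,6,11)
f=lambda e:((e-[280,270])*8).round(0)
print('disc',f(a.min(0)),f(a.max(0)),'foot',f(b.min(0)),f(b.max(0)))
E
```

```text
time_s: 30.75
ee_pos: [544.9, -30.5, 45.8]
ee_rot: [179.8, -2.0, 83.8]
force: [1.7, -0.3, -0.1]
gripper_width: 15.5
t 30.75 q [ -1.9 131.5  45.8] th 0.036 yaw -0.21 s 70.7 c -2.7 tiptop [ -1.2 -71.2  48.8] x0 -1.4 x-47 -1.3 x200 -2.2 F [ 1.7 -0.1 -0.1] w 15.5
disc [258. 406.] [372. 469.] foot [272. 413.] [359. 461.]
```

View pics/side24c.png

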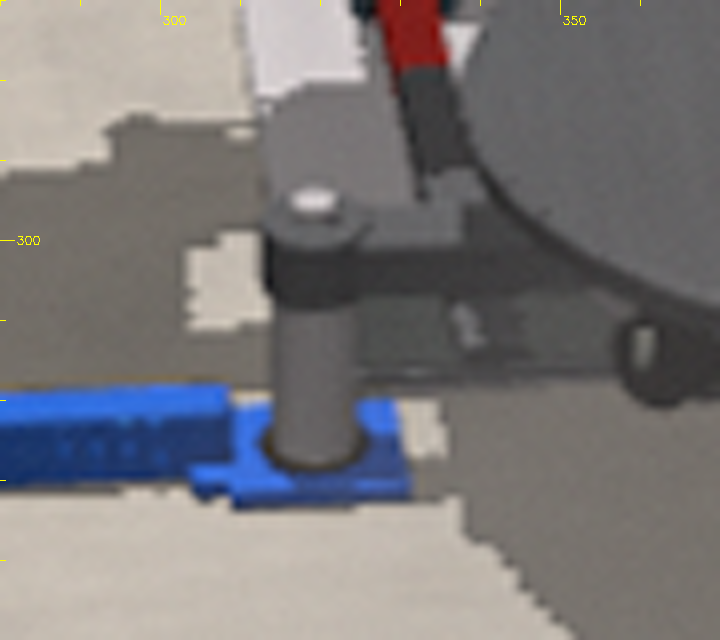

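The griddle is down. The foot (272–356, bottom ≈464 in the crop) sits within the disc (262–370, bottom 469), about 1–2 mm off centre. Now I tilt the bar's tip down and draw it out.

Run:
```python
from h import *
C=bar(-1,0.33,70,1.5);plan(C[0],C[1],5)
A=bar(-1,0.33,-60,5);plan(A[0],A[1],5,start=C)
```

```text
offset [[-0.0017, 0.0002, -0.0084], [-0.0012, 0.0002, -0.0085], [-0.0007, 0.0002, -0.0086], [-0.0002, 0.0002, -0.0086], [0.0004, 0.0002, -0.0086]] rotation [[0.0, 3.4, 0.1], [0.0, 3.4, 0.1], [0.0, 3.4, 0.1], [0.0, 3.4, 0.1], [0.0, 3.4, 0.1]]
offset [[0.026, -0.0, -0.0007], [0.026, -0.0, -0.0007], [0.026, 0.0, -0.0007], [0.026, -0.0, -0.0007], [0.026, -0.0, -0.0007]] rotation [[0.0, 0.0, 0.0], [0.0, 0.0, 0.0], [0.0, 0.0, 0.0], [0.0, 0.0, 0.0], [0.0, 0.0, 0.0]]
```

```bash
python3 -m creep '{"offset":[[-0.001,0,-0.0084],[-0.001,0,-0.0085],[0,0,0]],"rotation":[[0,3.4,0],[0,3.4,0],[0,0,0]]}'
python3 -c "
from h import *
status()"
python3 -m creep '{"offset":[[-0.0005,0,-0.0084],[0,0,-0.0084],[0,0,-0.0084],[0,0,0]],"rotation":[[0,3.4,0],[0,3.4,0],[0,3.2,0],[0,0,0]]}'
python3 - <<'E'
from h import *
status()
import pickle
p=camera_params('wrist');im=grab_frame('wrist')[:,:,::-1]
pp,r=cur();M=r.as_matrix();u=M[:,0];n=-M[:,2]
for d in (27.4,127.4): print(d,proj(p,pp+u*d+n*(12-GU))[0])
cv2.imwrite('pics/w25.png',im)
im=grab_frame('side')[:,:,::-1]; cv2.imwrite('pics/side25.png',im);crop(im,280,240,90,110,6,'pics/side25c.png')
E
```

```text
time_s: 31.18
ee_pos: [544.0, -33.7, 62.3]
ee_rot: [179.9, -8.9, 83.7]
force: [-0.2, -0.1, -3.5]
gripper_width: 15.3
t 31.18 q [ -2.5 128.3  62.3] th 0.155 yaw -0.11 s 71.4 c -1.7 tiptop [ -2.1 -73.4  41.1] x0 -2.2 x-47 -2.1 x200 -2.6 F [-0.2 -0.1 -3.5] w 15.3
time_s: 31.68
ee_pos: [543.6, -39.4, 86.6]
ee_rot: [179.9, -18.8, 83.7]
force: [1.2, -0.8, -3.2]
gripper_width: 15.4
t 31.68 q [ -2.2 122.5  86.6] th 0.329 yaw -0.16 s 69.5 c 0.4 tiptop [ -1.7 -72.4  30.8] x0 -1.8 x-47 -1.7 x200 -2.4 F [ 1.3 -0.7 -3.2] w 15.4
27.4 [316.90078061 248.18995915]
127.4 [316.39450865   4.4593313 ]
```

View pics/side25c.png

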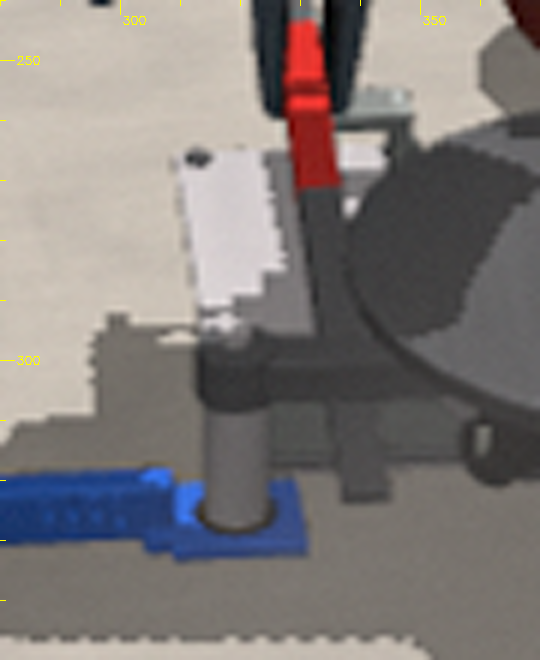

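View pics/w25.png

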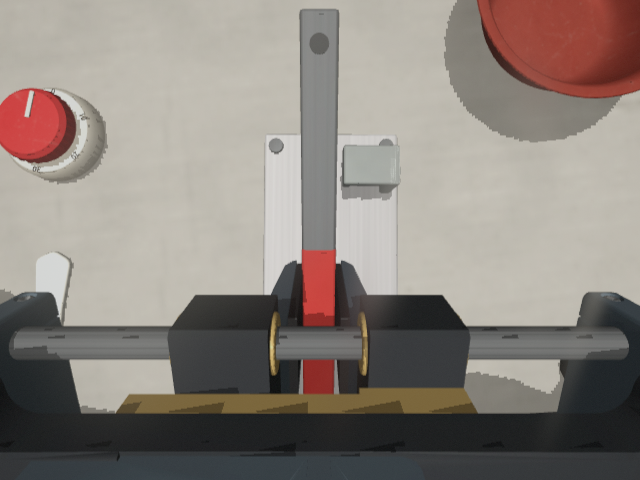

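```bash
python3 -m creep '{"offset":[[0.02,0.0005,-0.0015],[0.026,0,0],[0.026,0,-0.0005],[0.026,0,-0.001],[0.026,0,-0.001]],"rotation":[[0,0,0],[0,0,0],[0,0,0],[0,0,0],[0,0,0]]}'
python3 -m creep '{"offset":[[0.015,0,-0.002],[0,0,0]],"rotation":[[0,0,0],[0,0,0]]}'
python3 - <<'E'
from h import *
status()
p,r=cur()
up=[p[0],p[1]+25,p[2]+70]
plan(up,r,2)
plan([410,235,170],[180,0,160],10,start=(np.array(up),r))
E
```

```text
time_s: 32.4
ee_pos: [557.0, 78.7, 132.4]
ee_rot: [179.7, -18.9, 83.9]
force: [-0.1, 0.7, -3.0]
gripper_width: 15.2
time_s: 32.65
ee_pos: [559.0, 90.9, 139.2]
ee_rot: [179.6, -18.9, 84.0]
force: [-0.6, -1.0, -3.6]
gripper_width: 14.9
t 32.65 q [ -1.6 253.7 139.2] th 0.330 yaw -0.44 s -71.6 c 7.4 tiptop [-0.1 58.9 83.2] x0 0.4 x-47 0.8 x200 -1.1 F [-0.5 -1.  -3.6] w 14.9
offset [[0.0231, -0.0011, -0.0291], [0.0231, -0.0011, -0.0291]] rotation [[0.0, 0.0, 0.0], [0.0, 0.0, 0.0]]
offset [[0.0085, -0.0161, 0.0069], [0.0107, -0.0147, 0.007], [0.0127, -0.013, 0.007], [0.0145, -0.011, 0.0069], [0.016, -0.0089, 0.0067]] rotation [[1.3, -1.6, -7.5], [1.3, -1.6, -7.5], [1.3, -1.6, -7.5], [1.3, -1.6, -7.5], [1.3, -1.6, -7.5]]
offset [[0.0172, -0.0066, 0.0064], [0.018, -0.0041, 0.006], [0.0186, -0.0016, 0.0056], [0.0188, 0.001, 0.0051], [0.0186, 0.0036, 0.0045]] rotation [[1.3, -1.6, -7.5], [1.3, -1.6, -7.5], [1.3, -1.6, -7.5], [1.3, -1.6, -7.5], [1.3, -1.6, -7.5]]
```

```bash
python3 -m creep '{"offset":[[0.023,-0.001,-0.029],[0.023,-0.001,-0.029]],"rotation":[[0,0,0],[0,0,0]]}'
python3 -m creep '{"offset":[[0.0085,-0.015,0.007],[0.0105,-0.014,0.007],[0.0125,-0.012,0.007],[0.0145,-0.010,0.007],[0.016,-0.0085,0.0065]],"rotation":[[1.3,-1.6,-7.5],[1.3,-1.6,-7.5],[1.3,-1.6,-7.5],[1.3,-1.6,-7.5],[1.3,-1.6,-7.5]]}'
python3 -m creep '{"offset":[[0.017,-0.0065,0.0065],[0.0175,-0.004,0.006],[0.0175,-0.0015,0.0055],[0.0175,0.001,0.005],[0.0175,0.0035,0.0045]],"rotation":[[1.3,-1.6,-7.5],[1.3,-1.6,-7.5],[1.3,-1.6,-7.5],[1.3,-1.6,-7.5],[1.3,-1.6,-7.5]]}'
python3 - <<'E'
from h import *
p,r=cur();print(p,env.state()['ee_rot'])
im=grab_frame('scene')[:,:,::-1]; cv2.imwrite('pics/scene26.png',im)
e=env.state()['ee_rot']
plan([p[0],p[1],40],[180,0,e[2]],3)
E
```

```text
time_s: 32.9
ee_pos: [558.8, 113.9, 208.2]
ee_rot: [179.8, -18.9, 83.7]
force: [0.4, 0.2, -3.6]
gripper_width: 14.9
time_s: 33.52
ee_pos: [488.5, 173.9, 188.3]
ee_rot: [176.8, -9.3, 122.4]
force: [-0.2, -0.2, -3.2]
gripper_width: 15.8
time_s: 34.15
ee_pos: [417.8, 231.5, 168.8]
ee_rot: [-179.7, -0.0, 159.7]
force: [0.1, 0.0, -3.6]
gripper_width: 15.3
[417.75646186 231.49674038 168.79479553] [-1.79664711e+02 -3.89428270e-02  1.59716766e+02]
offset [[-0.0011, 0.0001, 0.0427], [-0.001, 0.0, 0.0428], [-0.001, -0.0, 0.0428]] rotation [[-0.1, -0.1, 0.0], [-0.1, -0.1, 0.0], [-0.1, -0.1, 0.0]]
```

View pics/scene26.png

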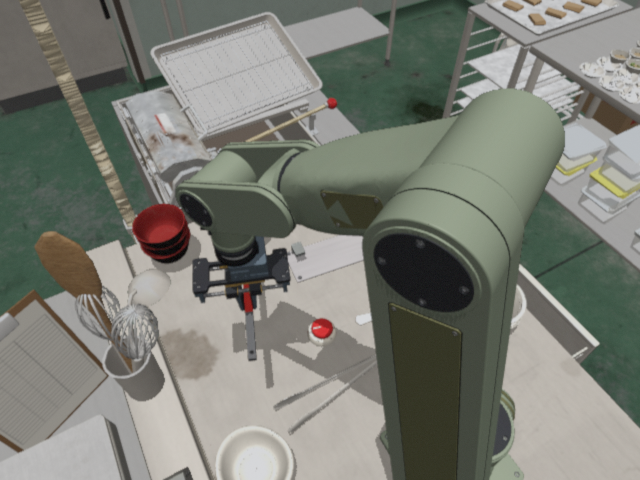

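```bash
python3 -m creep '{"offset":[[0,0,0.045],[0,0,0.055],[0,0,0.045],[0,0,0.010],[0,0,0]],"rotation":[[0,0,0],[0,0,0],[0,0,0],[0,0,0],[0,0,0]]}'
python3 -m creep '{"offset":[[0,0,0.004],[0,0,0]],"rotation":[[0,0,0],[0,0,0]]}' 1 10
python3 -c "
from h import *
print(cur()[0],env.state()['force'])"
```

```text
time_s: 34.83
ee_pos: [418.7, 231.2, 14.6]
ee_rot: [-179.8, -0.0, 159.5]
force: [-0.1, 0.3, -3.1]
gripper_width: 15.4
time_s: 35.08
ee_pos: [419.0, 231.7, 11.6]
ee_rot: [-179.9, 0.1, 159.5]
force: [0.1, 0.8, -3.2]
gripper_width: 15.9
[419.03310004 231.66223363  11.55115243] [ 0.11562699  0.79319253 -3.20076856]
```

```bash
python3 -m creep '{"offset":[[0,0,0.005],[0,0,0.003],[0,0,0]],"rotation":[[0,0,0],[0,0,0],[0,0,0]]}' 1 8
python3 -m creep '{"offset":[[0,0,0.001],[0,0,0],[0,0,0]],"rotation":[[0,0,0],[0,0,0],[0,0,0]]}' 1 4
```

```text
time_s: 35.45
ee_pos: [418.6, 231.5, 2.6]
ee_rot: [-179.8, 0.0, 159.6]
force: [0.7, 0.1, -0.3]
gripper_width: 15.5
time_s: 35.83
ee_pos: [418.6, 231.5, 1.8]
ee_rot: [-179.8, 0.0, 159.6]
force: [1.0, -0.6, 4.9]
gripper_width: 15.9
```

On the table; I release and retreat.

```bash
python3 -m creep '{"offset":[[0,0,0],[0,0,0],[0,0,0]],"rotation":[[0,0,0],[0,0,0],[0,0,0]]}' 0.6 4
python3 -m creep '{"offset":[[0,0,-0.03],[0,0,-0.06],[0,0,-0.06],[0,0,-0.04],[0,0,0]],"rotation":[[0,0,0],[0,0,0],[0,0,0],[0,0,0],[0,0,0]]}'
python3 - <<'E'
from h import *
im=grab_frame('side')[:,:,::-1]; cv2.imwrite('pics/side27.png',im);crop(im,270,270,100,80,8,'pics/side27c.png')
im=grab_frame('wrist')[:,:,::-1]; cv2.imwrite('pics/w27.png',im)
im=grab_frame('scene')[:,:,::-1]; cv2.imwrite('pics/scene27.png',im)
print(cur()[0])
E
```

```text
time_s: 36.2
ee_pos: [417.7, 231.0, 1.1]
ee_rot: [-179.7, -0.1, 159.5]
force: [-0.0, 0.7, -0.2]
gripper_width: 36.9
time_s: 36.83
ee_pos: [420.1, 232.8, 194.5]
ee_rot: [179.9, 0.2, 159.5]
force: [0.8, -0.3, -0.1]
gripper_width: 36.7
[417.52020284 231.43138556 190.10437177]
```

View pics/side27.png

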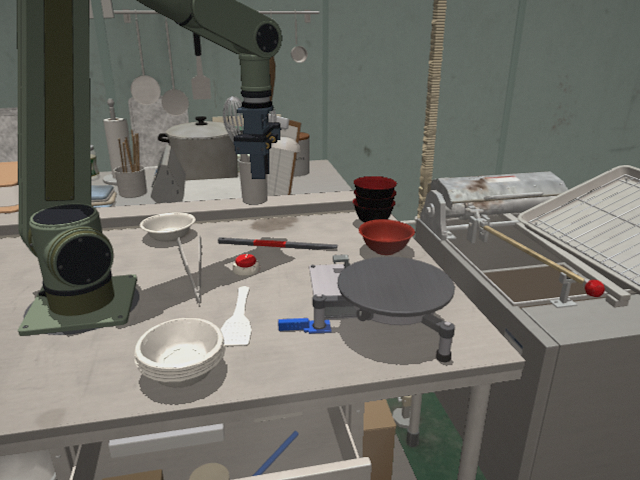

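View pics/side27c.png

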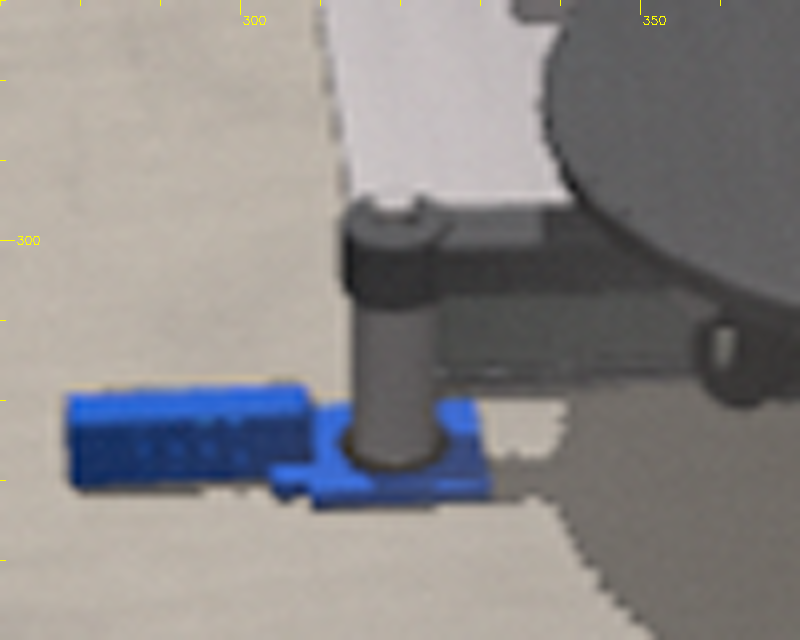

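View pics/w27.png

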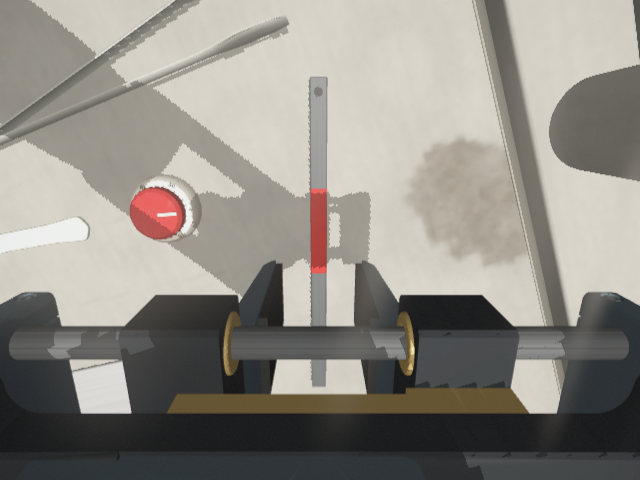

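Run:
```python
from h import *
a=cv2.imread('pics/side0.png');c=cv2.imread('pics/side27.png')
def grid(i):
    for k in range(0,i.shape[1],40): cv2.line(i,(k,0),(k,i.shape[0]),(0,255,255),1)
    for k in range(0,i.shape[0],40): cv2.line(i,(0,k),(i.shape[1],k),(0,255,255),1)
    return i
z=[grid(cv2.resize(i[300:375,410:470],None,fx=6,fy=6,interpolation=cv2.INTER_CUBIC)) for i in (a,c)]
cv2.imwrite('pics/cmpD.png',np.hstack(z))
z=[grid(cv2.resize(i[250:340,300:460],None,fx=5,fy=3,interpolation=cv2.INTER_CUBIC)) for i in (a,c)]
cv2.imwrite('pics/cmpE.png',np.vstack(z))
```

```text
(no output)
```

View pics/cmpD.png

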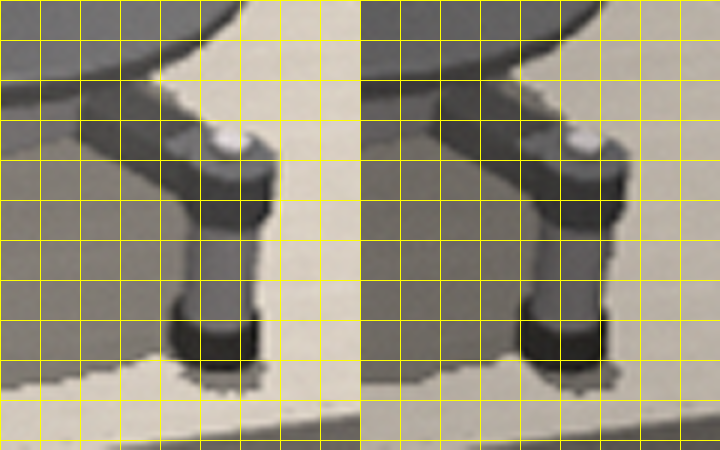

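View pics/cmpE.png

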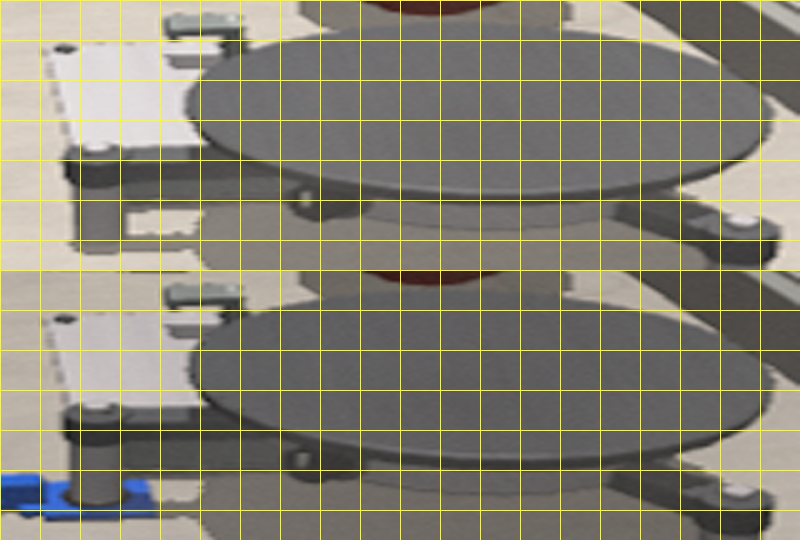

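View pics/scene27.png

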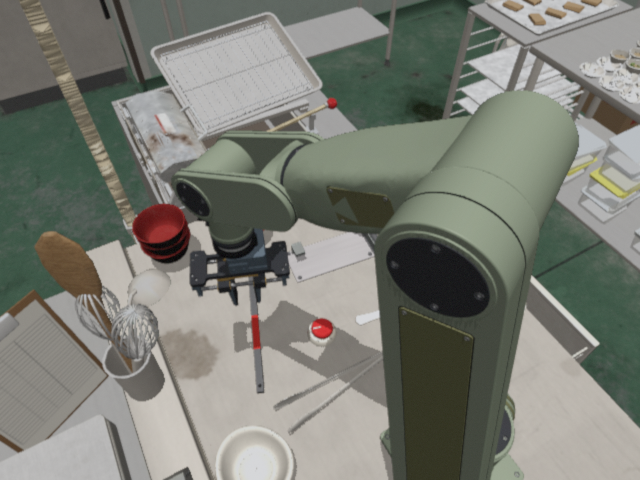

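```bash
python3 -c "
from workcell import env
print(env.state()['time_s'],env.state()['force'],env.state()['gripper_width'])
print(env.job_done())"
```

```text
36.975 [-0.27959239 -0.41340761 -0.24669392] 36.76136414288002
the job is handed in; nothing more can be done
None
```

I handed the job in at 37.0 s. The griddle was pried up and the bar hooked under the keeper, where it held on its own. The pad went in with its seat under the bare foot. The bar was then unhooked, the griddle let down and the bar laid flat near where it started, clear of everything.

**Last checks**
- **Foot on pad:** in the final side picture the foot stands on the black seat, about 2 mm off centre. The pad is flat.
- **Bystanders and robot:** the bowl and timer are undisturbed in the pictures, and the gripper is open and clear of everything.
- **Level:** I judged this only from the foot resting on the 6 mm seat, matching the 6 mm rear feet. I did not measure the tilt itself.

**What did not go cleanly**
- **First approach:** the bar's tip came down lightly on the griddle plate's overhang and swivelled in the grip. I saw no movement of the griddle from that, and I regripped the bar and came in lower.
- **Griddle turned slightly:** levering and swinging the bar turned it by about 1–2 degrees. The front foot ended roughly 6 mm and the right rear foot about 5 mm from where they started; the left rear foot had not moved while the griddle was hooked up. I left this uncorrected.

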